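Square up and lock the cover of a desk data collector

TASK

First take the yellow note block off the data collector's cover and set it flat in the blue tray. Then slide the loose grey cover squarely onto its black box, pushed back to the brass strip with both side edges flush with the box, and finally swing the orange lever anticlockwise its full quarter turn so that the cam draws the cover tight. Do not disturb the other things on the desk.

Things in the scene. Friction and masses are not known exactly. Their poses are not given: they have to be found in the camera images.
- box: Black data-collector box screwed to the desk, 120 (x) x 150 (y) x 45 mm high; origin at the centre of its underside, x towards its rear. On top along the rear edge is a rib 12 mm thick, 18 mm high, with the brass strip before it. A block 36 x 38 x 44 mm high carrying the cam adjoins the front face, centred at x -78, y -55 mm. The walls are otherwise plain and upright
- cover_center (a point): Centre of the loose grey cover, a flat plate 100 (x) x 150 (y) x 14 mm, about 0.3 kg, too wide to grasp; axes along its sides. It starts flat on the box's top, overhanging: 46 to 62 mm to the box's +y side of home, 14 to 30 mm forward (-x), a little turned. It can be pushed by its edges; at home its front and side edges are flush with the box's walls
- strip (a joint): Travel (m) of the sprung brass strip (144 mm long, 12 mm high) that the cover's rear edge presses towards the box's rear: 0 free, 0.003 with the cover tight. Pushes back with 2.5 N at first, 10 N when tight, so a cover pushed in by hand comes forward again by up to 3 mm
- cam (a joint): Angle (rad) of the cam and its orange lever: 0 open (lever points to the box's -x), 1.571 closed (lever points to the box's -y, parallel to its front); anticlockwise from above, slight friction, stays where left. Starts at 0 to 0.25. The cam is a steel disc of radius 12 mm, 8 mm off-centre, that presses the cover's front edge back as it closes; it must be open while the cover slides in
- cam_axis (a point): Point on the cam's upright turning axis, 55 mm above the desk (x -80, y -55 mm in the box's frame); fixed to the box, with its axes
- home (a point): Where the cover's centre belongs when home and tight: x -10, y 0, z 52 mm in the box's frame, with the box's axes. Before the cam is turned the sprung strip holds the cover 3 mm farther forward (-x)
- lever_tip (a point): End of the orange lever, 65 mm from the cam's axis; the lever is a straight bar 12 mm wide and 14 mm high, from 48 to 62 mm above the desk. Its x axis points from the tip to the cam's axis
- notes_center (a point): Centre of the yellow note block, 70 (x) x 50 (y) x 36 mm high, about 0.12 kg; rigid. It starts lying on the cover (its centre 77 mm above the desk)
- tray: Shallow blue square tray fixed to the desk, 150 x 150 mm, rim 14 mm high, walls and floor 4 mm thick; origin at the centre of its underside. Stands on the left or the right of the box
- mug: Red mug, 76 mm wide, 85 mm high, on a cork coaster (left or right of the box); origin at the centre of its underside; leave alone
- stapler: Red and black stapler, 35 x 130 x 38 mm; origin under its centre; leave alone
- calculator: Grey desk calculator, 85 x 140 x 13 mm; origin under its centre; leave alone
- sanitizer: Clear bottle, 56 mm wide, 140 mm high; origin under its centre; leave alone
- tape: Roll of clear tape lying flat, 76 mm wide, 20 mm high; origin under its centre; leave alone
- eraser: White eraser, 50 x 22 x 14 mm; origin under its centre; leave alone

How it is judged:
By the outcome, as a careful person would: the job done as asked, in the order asked, and still so for the second after the job is handed in, with the robot touching nothing.
It also fails if it takes over 64 s, if anything falls off the work surface, if the arm or the gripper's body presses on something with over 40 N, if the wrist force passes 120 N, or if a joint passes its speed limit or range.

ROBOT

A 6-joint arm with a two-finger parallel gripper is mounted at the origin on the work surface. World frame = base frame: x ahead of the robot, y to its left, z up, the work surface at z = 0. Lengths are in m, angles in degrees, forces in N, time in s.
With the tool pointing down it reaches from about 0.275 to 0.825 m from the base axis. Payload 5.2 kg.
Tool frame: the origin (TCP) lies on the centre line of the jaws, within the pads' length; the fingertips stand 19 mm ahead of it and the grasp point (between the pads) is the TCP; y points along the fingers, x is the direction in which the jaws open and shut, and the axes are right-handed (so a half turn about y gives the same grasp; the last joint's range is limited). The gripper opens to 93 mm and grips with 3 to 60 N. Pads are 15 mm wide; open, the fingers measure 128 mm over their backs; the gripper's body (75 mm by 188 mm) begins 65 mm behind the grasp point.
Start: joints at [56.906, 14.817, 87.949, -0, 77.235, -11.62], TCP at [0.201, 0.512, 0.238] pointing down, gripper open.
Joint ranges: [-179.93, 179.93], [-52.35, 119.4], [10.71, 147.94], [-69.91, 249.91], [12.55, 155.21], [-178.61, 178.61]. Speed limits (degrees/s): [147.25, 147.25, 180, 180, 180, 180].

INTERFACE

Orientations are given as [roll, pitch, yaw] about the fixed x, y, z axes, in that order (R = Rz(yaw) Ry(pitch) Rx(roll)).
In Python, from station import get_obs, viewer, env, regions_of gives the robot as it stands.
- The arm moves only by the tool drive_tool, never from a script. Its argument "plan" is text: rows parted by semicolons, each of 7 numbers parted by spaces: the shift along the tool's x, y, z in m, then the turn, a rotation vector about the tool's x, y, z in degrees, then the finger opening in m, from 0 to 0.093. In form: x y z rx ry rz gripper; .... A call has 1 to 10 rows; each row shifts and turns the commanded pose from where the row before left it, along the tool's axes as they then stand; what a row does not reach is not made up. A row lasts 1/12 s, in which the tool goes at most 41.7 mm and 7.16 degrees, less where a joint would pass 70% of its speed; a pose out of reach is approached as far as the arm can. A call with a gripper value outside its range is refused whole. The fingers move at their own pace and stop on an object; the grip force is fixed at half the most. Time passes only in rows, so rows that do not move let the fingers close. It gives the time, the measured TCP pose, the force and the opening at its end, in the units of the state.
- get_obs(): the state, without advancing time (a new reading comes with each control period).
- viewer.read_camera(name): name is "scene" or "top" or "wrist"; returns a dict with "color" (400x640x3 uint8, red, green, blue), "K" (3x3 intrinsics, pixels), "k1" (the pictures are not rectified: a ray, as slopes to the right and down, at radius r is drawn at 1 + k1 r^2 times it, then the intrinsics apply), "eye" and "attitude" of the camera in the world. Camera axes: x right, y up, looking along -z (the intrinsics and any distortion apply to the point x, -y, -z); pixel columns grow to the right and rows downward; lengths in m; the calibration is good to about 2 mm. A picture is of the moment at which its call begins. There is no depth.
- env.job_done(): hands the job in, once; it reports no verdict.
Trained networks look in the newest picture that a camera, given by its name, has taken for a name from the list of things; names that differ only in an ending like _2 or _b are one class to them, and where a whole thing is asked for, a point or a joint stands for the part that bears it (a point fixed in the world has none). Each returns a list of dicts, best first, with "p" (0 to 1); they miss things now and then, are a little off and sometimes report something else, mostly with a low value. They report only what shows in the picture. A call takes as long as a camera call.
- regions_of(camera, query): "region" (400x640 bool, what is visible of it) and "bbox" ([left, top, right, bottom] in pixels, round what is visible of it).
The state is a dict: "time_s": time; "joints": joint angles; "dq": joint speeds; "joint_efforts": joint torques, N m; "tcp_pos": TCP position; "tcp_rot": TCP orientation; "ft_force": force on the tool from outside, world axes, zero at the start; "moment": the same for the moment, N m; "grip_width": finger opening in m.
Only numpy, scipy, OpenCV 4.12 (cv2) and the standard library are available. Lean on these libraries where they do the work, as an engineer would, in place of code of your own. Each camera call takes 0.05 s, during which the arm holds its last target. There are 200 camera calls.

## Working session

There is one attempt and no reset: what is moved stays moved. The work goes in short steps, Python scripts to look and compute and a tool call to move; the robot and the scene stay as the last step left them, time stands still between calls to the robot, and variables do not carry over. Pictures are saved under pics/ and viewed, about 8 in all and at most 12, crops included, and the job is handed in when it is done.

Besides the shell and the picture viewer there is one more tool, called after "Emit:" by a JSON object that holds its "method" and its "body". drive_tool: Moves the arm, as the interface text tells. Its arguments: {"type":"object","properties":{"plan":{"type":"string"}},"required":["plan"]}

```bash
mkdir -p pics; ls; cat > h.py <<'E'
import numpy as np, cv2
from scipy.spatial.transform import Rotation as Rn
from station import get_obs, viewer, env, regions_of
def att(c):
    a=np.array(c["attitude"],float)
    return a if a.shape==(3,3) else Rn.from_euler('xyz',a,degrees=True).as_matrix()
def ray(c,uv):
    K=np.array(c["K"]); p=(np.atleast_2d(uv)-K[:2,2])/[K[0,0],K[1,1]]
    q=p.copy()
    for _ in range(20): q=p/(1+c["k1"]*(q**2).sum(1,keepdims=True))
    d=np.c_[q[:,0],-q[:,1],-np.ones(len(q))]
    return d@att(c).T
def onz(c,uv,z):
    d=ray(c,uv); e=np.array(c["eye"]); return e+d*((z-e[2])/d[:,2])[:,None]
def proj(c,P):
    v=(np.atleast_2d(P)-np.array(c["eye"]))@att(c); s=np.c_[v[:,0]/-v[:,2],-v[:,1]/-v[:,2]]
    s=s*(1+c["k1"]*(s**2).sum(1,keepdims=True)); K=np.array(c["K"])
    return s*[K[0,0],K[1,1]]+K[:2,2]
def save(c,n): cv2.imwrite('pics/'+n,c["color"][:,:,::-1])
E
python3 - <<'E'
from h import *
print(get_obs())
for n in("top","scene"):
    c=viewer.read_camera(n); save(c,n+"0.png"); print(n,c["K"],c["k1"],c["eye"],c["attitude"])
    for q in("box","cover_center","notes_center","lever_tip","tray","mug","strip"):
        for r in regions_of(n,q)[:2]:
            print(q,round(r["p"],2),r["bbox"],r["region"].sum())
E
```

```text
pics
{'time_s': 0.0, 'joints': array([ 5.69066181e+01,  1.48596812e+01,  8.80109593e+01, -2.88174647e-04,
        7.72373011e+01, -1.16218754e+01]), 'dq': array([ 0.06782806,  0.00412692,  0.06660211,  0.01670164,  0.02286905,
       -0.06333362]), 'joint_efforts': array([-7.84842941e-04, -4.37295842e+01, -2.83993042e+01,  7.18245702e-02,
        4.13003017e-02, -1.52075172e-04]), 'tcp_pos': array([0.20102584, 0.51137624, 0.23681458]), 'tcp_rot': array([-89.9785301 ,   0.10578525,  68.52857719]), 'ft_force': array([0.54414866, 0.42162458, 0.11374767]), 'moment': array([ 0.03047035, -0.01612527,  0.02940276]), 'grip_width': 0.09312499247443248}
top [[444.47103759   0.         318.55202187]
 [  0.         444.47103759 197.96103496]
 [  0.           0.           1.        ]] -0.06633121086178372 [0.48116689 0.02392401 1.0880196 ] [  5.4159361   -0.69366626 -89.05352743]
box 0.95 [277.0, 151.0, 342.4, 240.7] 2312
cover_center 0.97 [251.8, 170.7, 316.2, 216.4] 2081
cover_center 0.57 [331.1, 205.0, 341.8, 242.2] 241
notes_center 0.65 [274.8, 173.0, 306.1, 211.7] 771
lever_tip 0.53 [334.0, 211.8, 340.4, 237.7] 142
tray 0.8 [427.4, 176.8, 500.5, 254.4] 3660
mug 0.98 [138.3, 197.3, 179.1, 244.0] 1254
mug 0.58 [373.1, 113.4, 425.1, 131.9] 770
scene [[499.42440315   0.         311.85645599]
 [  0.         499.42440315 195.66125143]
 [  0.           0.           1.        ]] 0.031167106134910267 [1.05289544 0.50030342 0.99163355] [ 36.57315423   0.25762682 135.6620505 ]
box 0.67 [263.7, 165.6, 330.8, 270.1] 2751
cover_center 0.96 [295.8, 189.1, 370.7, 257.8] 1865
cover_center 0.61 [249.4, 271.2, 269.2, 288.8] 264
notes_center 0.89 [314.1, 198.9, 350.1, 233.5] 891
notes_center 0.2 [444.2, 200.7, 502.9, 243.8] 1894
lever_tip 0.73 [305.7, 167.1, 328.6, 189.5] 221
tray 0.55 [193.6, 101.4, 267.2, 158.4] 2418
mug 0.94 [447.3, 260.7, 492.5, 316.3] 1830
strip 0.79 [271.4, 208.9, 315.5, 252.1] 261
```

```bash
python3 - <<'E'
import cv2
a=cv2.imread('pics/top0.png')[100:300,120:520]; cv2.imwrite('pics/t1.png',cv2.resize(a,None,fx=2,fy=2,interpolation=cv2.INTER_CUBIC))
b=cv2.imread('pics/top0.png')[140:250,230:370]; cv2.imwrite('pics/t2.png',cv2.resize(b,None,fx=5,fy=5,interpolation=cv2.INTER_CUBIC))
E
```

```text
(no output)
```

View pics/t1.png

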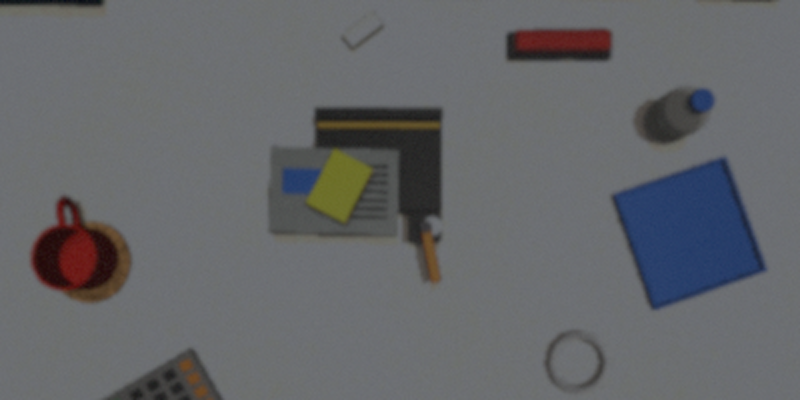

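View pics/t2.png

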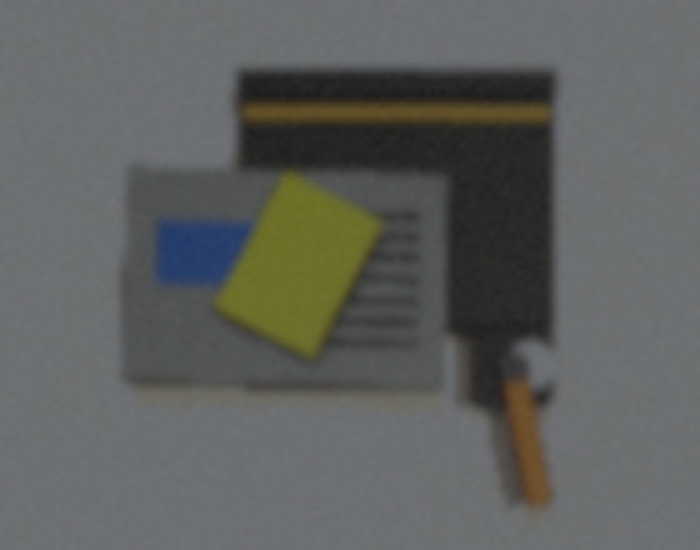

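The top view shows the box with its rear up (world +x) and the cover shifted left and forward. The note block is at crop px (300,264), turned about 30°. The lever points down to (540,505), and the tray is on the right, turned about 20°. Next I compute positions from these corners.

```bash
cat >> h.py <<'E'
def quad(P):
    P=np.array(P); e=P[1]-P[0]; s=[np.linalg.norm(P[(i+1)%4]-P[i])*1e3 for i in range(4)]
    return P.mean(0).round(4), np.round(s,1), round(float(np.degrees(np.arctan2(e[1],e[0]))),1)
E
python3 - <<'E'
from h import *
c=viewer.read_camera("top")
t2=lambda p:np.array(p)/5+[230-.4,140-.4]
t1=lambda p:np.array(p)/2+[120-.25,100-.25]
print("notes",quad(onz(c,t2([(287,168),(384,222),(315,360),(215,308)]),.095)))
C=onz(c,t2([(130,168),(447,175),(440,388),(123,382)]),.059);print("cover",quad(C))
print("tray",quad(onz(c,t1([(612,195),(723,158),(765,270),(654,308)]),.014)))
R=onz(c,t2([(238,70),(555,70)]),.063);print("rear",R, R.mean(0))
print("front right",onz(c,t2([(552,335)]),.045))
print("strip",onz(c,t2([(240,123),(552,123)]),.057))
print("tip",onz(c,t2([(540,505)]),.062), "leverroot",onz(c,t2([(514,380)]),.062))
print("sanit base",onz(c,t1([(665,120)]),.05),"stapler",onz(c,t1([(560,45)]),.038),"mug",onz(c,t1([(75,258)]),.085),"tape",onz(c,t1([(575,360)]),.02),"calc",onz(c,t1([(190,352)]),.013))
d=viewer.read_camera("scene");b=d["color"][90:330,170:510,::-1]; cv2.imwrite('pics/s1.png',cv2.resize(b,None,fx=2.3,fy=2.3,interpolation=cv2.INTER_CUBIC))
E
```

```text
notes (array([0.5868, 0.0786, 0.095 ]), array([50.2, 69.4, 50.6, 71. ]), -118.3)
cover (array([0.5842, 0.0875, 0.059 ]), array([148.2,  99.7, 146.9, 100.1]), -90.3)
tray (array([ 0.5453, -0.3443,  0.014 ]), array([147.4, 146.3, 146.6, 145.8]), -70.8)
rear [[ 0.68105117  0.11155896  0.063     ]
 [ 0.68381166 -0.03679123  0.063     ]] [0.68243141 0.03738386 0.063     ]
front right [[ 0.56071703 -0.03790832  0.045     ]]
strip [[ 0.6569906   0.11046726  0.057     ]
 [ 0.65968299 -0.0360203   0.057     ]]
tip [[ 0.48088165 -0.03234122  0.062     ]] leverroot [[ 0.53825715 -0.01957317  0.062     ]]
sanit base [[ 0.67714781 -0.30501207  0.05      ]] stapler [[ 0.76902268 -0.18121757  0.038     ]] mug [[0.50002998 0.3771879  0.085     ]] tape [[ 0.39007083 -0.20252466  0.02      ]] calc [[0.39164637 0.25827181 0.013     ]]
```

View pics/s1.png

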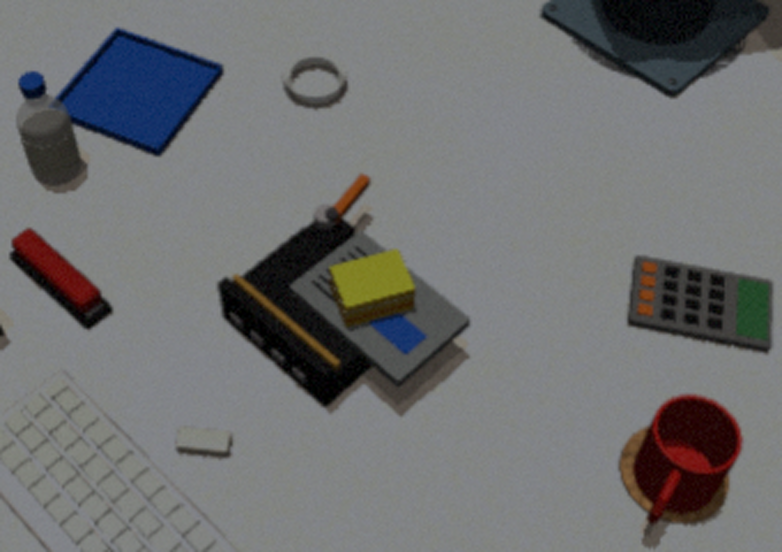

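The scene view agrees: the note block is on the cover, the strip faces the rear, and the lever is open. The box is at about (0.622, 0.036) with yaw about +1°. I'll go above the notes first.

```bash
cat > mv.py <<'E'
# usage: mv.py grip x y z yaw [x y z yaw ...] : print tool-frame rows from measured pose through waypoints
import sys; from h import *
o=get_obs(); p=o["tcp_pos"].copy(); r=o["tcp_rot"]; R=Rn.from_euler('xyz',r,degrees=True)
print("at",p.round(4),r.round(2),"F",o["ft_force"].round(1),"grip",round(o["grip_width"],4),"t",round(o["time_s"],2))
g=sys.argv[1]; a=np.array(sys.argv[2:],float).reshape(-1,4)
for w in a:
    T=Rn.from_euler('xyz',[-90,0,w[3]],degrees=True); rv=(R.inv()*T).as_rotvec(degrees=True)
    n=max(1,int(np.ceil(max(np.linalg.norm(w[:3]-p)/.04,np.linalg.norm(rv)/7-1e-6))))
    for k in range(n):
        s=R.inv().apply((w[:3]-p)/(n)); print(*s.round(4),*(rv/n).round(1),g,end="; ")
        R=R*Rn.from_rotvec(rv/n,degrees=True)
    p=w[:3]; print("| %d rows"%n)
E
python3 mv.py .093 .587 .079 .17 61.7
```

```text
at [0.2013 0.5118 0.2377] [-90.    -0.    68.53] F [-1.4 -0.5  0.2] grip 0.0927 t 0.9
-0.0174 0.0045 -0.0345 0.0 0.5 0.0 .093; -0.0172 0.0045 -0.0346 0.0 0.5 0.0 .093; -0.0169 0.0045 -0.0348 0.0 0.5 0.0 .093; -0.0166 0.0045 -0.0349 0.0 0.5 0.0 .093; -0.0163 0.0045 -0.035 0.0 0.5 0.0 .093; -0.0161 0.0045 -0.0352 0.0 0.5 0.0 .093; -0.0158 0.0045 -0.0353 0.0 0.5 0.0 .093; -0.0155 0.0045 -0.0354 0.0 0.5 0.0 .093; -0.0152 0.0045 -0.0355 0.0 0.5 0.0 .093; -0.0149 0.0045 -0.0356 0.0 0.5 0.0 .093; -0.0146 0.0045 -0.0358 0.0 0.5 0.0 .093; -0.0144 0.0045 -0.0359 0.0 0.5 0.0 .093; -0.0141 0.0045 -0.036 0.0 0.5 0.0 .093; -0.0138 0.0045 -0.0361 0.0 0.5 0.0 .093; -0.0135 0.0045 -0.0362 0.0 0.5 0.0 .093; | 15 rows
```

Emit:
{"method": "drive_tool", "body": {"plan": "-0.0174 0.0045 -0.0345 0 0.5 0 0.093; -0.0172 0.0045 -0.0346 0 0.5 0 0.093; -0.0169 0.0045 -0.0348 0 0.5 0 0.093; -0.0166 0.0045 -0.0349 0 0.5 0 0.093; -0.0163 0.0045 -0.035 0 0.5 0 0.093; -0.0161 0.0045 -0.0352 0 0.5 0 0.093; -0.0158 0.0045 -0.0353 0 0.5 0 0.093; -0.0155 0.0045 -0.0354 0 0.5 0 0.093; -0.0152 0.0045 -0.0355 0 0.5 0 0.093; -0.0149 0.0045 -0.0356 0 0.5 0 0.093"}}

```text
time_s: 1.73
tcp_pos: [0.4585, 0.2208, 0.1927]
tcp_rot: [-90.0, -0.0, 63.5]
ft_force: [0.7, 0.3, -0.1]
grip_width: 0.0929
```

Emit:
{"method": "drive_tool", "body": {"plan": "-0.0146 0.0045 -0.0358 0 0.5 0 0.093; -0.0144 0.0045 -0.0359 0 0.5 0 0.093; -0.0141 0.0045 -0.036 0 0.5 0 0.093; -0.0138 0.0045 -0.0361 0 0.5 0 0.093; -0.0135 0.0045 -0.0362 0 0.5 0 0.093; 0 0 0 0 0 0 0.093; 0 0 0 0 0 0 0.093"}}

```text
time_s: 2.32
tcp_pos: [0.5854, 0.075, 0.1693]
tcp_rot: [-89.9, 0.0, 60.8]
ft_force: [0.5, 0.3, 0.2]
grip_width: 0.093
```

```bash
python3 mv.py .093 .587 .079 .085 61.7; python3 - <<'E'
from h import *
c=viewer.read_camera("wrist"); save(c,"w1.png"); print(c["eye"],c["attitude"])
for q in("notes_center","cover_center","box"):
    for r in regions_of("wrist",q)[:1]:
        m=r["region"]; print(q,r["p"],r["bbox"])
        cs=max(cv2.findContours(m.astype('uint8'),0,2)[0],key=cv2.contourArea); print(cv2.minAreaRect(cs))
        if q[0]=="n":
            b=cv2.boxPoints(cv2.minAreaRect(cs)); print(quad(onz(c,b,.095)))
E
```

```text
at [0.5854 0.075  0.1693] [-8.994e+01  2.000e-02  6.083e+01] F [0.5 0.3 0.2] grip 0.093 t 2.32
0.0014 0.0281 0.0002 -0.0 -0.3 -0.0 .093; 0.0014 0.0281 0.0002 -0.0 -0.3 -0.0 .093; 0.0014 0.0281 0.0002 -0.0 -0.3 -0.0 .093; | 3 rows
[0.51595608 0.11525948 0.31566732] [-1.67210225e+01 -1.46025443e-02  6.08477245e+01]
notes_center 0.81 [284.4, 168.2, 358.1, 260.6]
((322.274658203125, 213.59271240234375), (91.29578399658203, 65.02690887451172), 87.61405944824219)
(array([0.585 , 0.0801, 0.095 ]), array([48.1, 74.9, 52.9, 75.1]), 63.3)
cover_center 0.98 [231.4, 109.3, 425.5, 276.7]
((329.98919677734375, 195.53514099121094), (112.70895385742188, 174.7820587158203), 62.10273361206055)
box 0.89 [147.6, 159.2, 400.3, 303.9]
((263.4997253417969, 248.614013671875), (271.13006591796875, 106.83833312988281), 19.580711364746094)
```

View pics/w1.png

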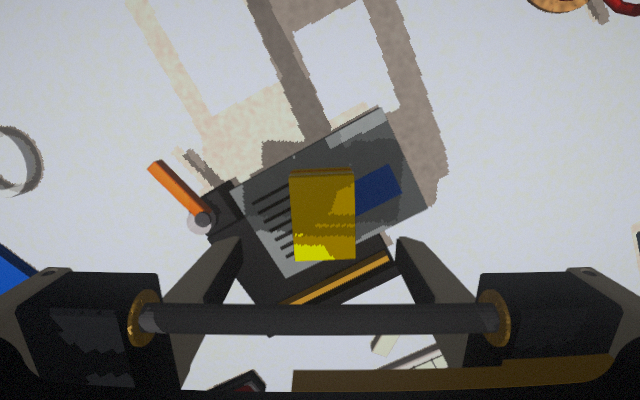

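The wrist view shows the notes centred between the fingers at px (322,214), square to the jaws, and it agrees with the top view. Next I descend and grip.

Emit:
{"method": "drive_tool", "body": {"plan": "0.0014 0.0281 0.0002 0 -0.3 0 0.093; 0.0014 0.0281 0.0002 0 -0.3 0 0.093; 0.0014 0.0281 0.0002 0 -0.3 0 0.093; 0 0 0 0 0 0 0.093; 0 0 0 0 0 0 0.03; 0 0 0 0 0 0 0.03; 0 0 0 0 0 0 0.03; 0 0 0 0 0 0 0.03; 0 0 0 0 0 0 0.03; 0 0 0 0 0 0 0.03"}}

```text
time_s: 3.35
tcp_pos: [0.5867, 0.0808, 0.0869]
tcp_rot: [-90.1, -0.0, 61.9]
ft_force: [0.4, 0.5, -0.0]
grip_width: 0.0576
```

```bash
python3 mv.py .03 .587 .079 .2 61.7 .545 -.344 .2 75 .545 -.344 .033 75
```

```text
at [0.5867 0.0808 0.0869] [-9.009e+01 -4.000e-02  6.192e+01] F [ 0.4  0.5 -0. ] grip 0.0576 t 3.35
-0.0004 -0.0377 -0.0004 0.0 0.1 0.0 .03; -0.0005 -0.0377 -0.0004 0.0 0.1 0.0 .03; -0.0005 -0.0377 -0.0004 0.0 0.1 0.0 .03; | 3 rows
-0.0357 -0.0 -0.0149 -0.0 -1.2 0.0 .03; -0.036 -0.0 -0.0141 -0.0 -1.2 0.0 .03; -0.0363 -0.0 -0.0134 -0.0 -1.2 0.0 .03; -0.0365 -0.0 -0.0126 -0.0 -1.2 0.0 .03; -0.0368 -0.0 -0.0118 -0.0 -1.2 0.0 .03; -0.037 -0.0 -0.011 -0.0 -1.2 0.0 .03; -0.0373 -0.0 -0.0102 -0.0 -1.2 0.0 .03; -0.0375 -0.0 -0.0095 -0.0 -1.2 0.0 .03; -0.0377 -0.0 -0.0087 -0.0 -1.2 0.0 .03; -0.0378 -0.0 -0.0079 -0.0 -1.2 0.0 .03; -0.038 -0.0 -0.0071 -0.0 -1.2 0.0 .03; | 11 rows
-0.0 0.0334 -0.0 -0.0 0.0 0.0 .03; -0.0 0.0334 -0.0 -0.0 0.0 0.0 .03; -0.0 0.0334 -0.0 -0.0 0.0 0.0 .03; -0.0 0.0334 -0.0 -0.0 0.0 0.0 .03; -0.0 0.0334 -0.0 -0.0 0.0 0.0 .03; | 5 rows
```

Still closing (57.6 mm), so a few more rows.

Emit:
{"method": "drive_tool", "body": {"plan": "0 0 0 0 0 0 0.03; 0 0 0 0 0 0 0.03; 0 0 0 0 0 0 0.03; 0 0 0 0 0 0 0.03"}}

```text
time_s: 3.68
tcp_pos: [0.5863, 0.0806, 0.0864]
tcp_rot: [-90.0, 0.0, 61.9]
ft_force: [-1.5, -1.0, 5.6]
grip_width: 0.0499
```

Emit:
{"method": "drive_tool", "body": {"plan": "0 -0.02 0 0 0 0 0.03; 0 -0.035 0 0 0 0 0.03; 0 -0.035 0 0 0 0 0.03; 0 -0.024 0 0 0 0 0.03; 0 0 0 0 0 0 0.03"}}

```text
time_s: 4.1
tcp_pos: [0.5891, 0.0809, 0.2055]
tcp_rot: [-90.5, -0.3, 61.9]
ft_force: [1.6, -0.0, -1.8]
grip_width: 0.0498
```

The notes are held: the opening is 49.8 mm and the wrist reads about their weight. On to the tray.

Emit:
{"method": "drive_tool", "body": {"plan": "-0.0357 0 -0.0149 0 -1.2 0 0.03; -0.036 0 -0.0141 0 -1.2 0 0.03; -0.0363 0 -0.0134 0 -1.2 0 0.03; -0.0365 0 -0.0126 0 -1.2 0 0.03; -0.0368 0 -0.0118 0 -1.2 0 0.03; -0.037 0 -0.011 0 -1.2 0 0.03; -0.0373 0 -0.0102 0 -1.2 0 0.03; -0.0375 0 -0.0095 0 -1.2 0 0.03; -0.0377 0 -0.0087 0 -1.2 0 0.03; -0.0378 0 -0.0079 0 -1.2 0 0.03"}}

```text
time_s: 4.93
tcp_pos: [0.5482, -0.3053, 0.1979]
tcp_rot: [-89.9, -0.1, 74.0]
ft_force: [0.6, 1.0, -1.8]
grip_width: 0.0496
```

Emit:
{"method": "drive_tool", "body": {"plan": "-0.038 0 -0.0071 0 -1.2 0 0.03; 0 0 0 0 0 0 0.03; 0 0 0 0 0 0 0.03"}}

```text
time_s: 5.18
tcp_pos: [0.5443, -0.3443, 0.1974]
tcp_rot: [-89.8, -0.1, 74.9]
ft_force: [-0.4, 0.9, -1.6]
grip_width: 0.0498
```

```bash
python3 mv.py .03 .543 -.344 .036 75
```

```text
at [ 0.5443 -0.3443  0.1974] [-89.85  -0.09  74.89] F [-0.4  0.9 -1.6] grip 0.0498 t 5.18
-0.0001 0.0323 0.0002 -0.0 -0.0 0.0 .03; -0.0 0.0323 0.0002 -0.0 -0.0 0.0 .03; -0.0 0.0323 0.0002 -0.0 -0.0 0.0 .03; -0.0 0.0323 0.0002 -0.0 -0.0 0.0 .03; -0.0 0.0323 0.0002 -0.0 -0.0 0.0 .03; | 5 rows
```

Emit:
{"method": "drive_tool", "body": {"plan": "0 0.033 0 0 0 0 0.03; 0 0.033 0 0 0 0 0.03; 0 0.033 0 0 0 0 0.03; 0 0.033 0 0 0 0 0.03; 0 0.025 0 0 0 0 0.03; 0 0.005 0 0 0 0 0.03; 0 0.002 0 0 0 0 0.03; 0 0 0 0 0 0 0.03"}}

```text
time_s: 5.85
tcp_pos: [0.5461, -0.3417, 0.0362]
tcp_rot: [-90.0, -0.0, 75.2]
ft_force: [-0.0, -0.1, -1.3]
grip_width: 0.05
```

Emit:
{"method": "drive_tool", "body": {"plan": "0 0.002 0 0 0 0 0.03; 0 0.002 0 0 0 0 0.03; 0 0 0 0 0 0 0.03; 0 0 0 0 0 0 0.03"}}

```text
time_s: 6.18
tcp_pos: [0.546, -0.3428, 0.0329]
tcp_rot: [-90.1, 0.0, 75.1]
ft_force: [0.3, 0.7, -1.9]
grip_width: 0.0501
```

Emit:
{"method": "drive_tool", "body": {"plan": "0 0.0015 0 0 0 0 0.03; 0 0 0 0 0 0 0.03; 0 0 0 0 0 0 0.085; 0 0 0 0 0 0 0.085; 0 0 0 0 0 0 0.085; 0 0 0 0 0 0 0.085; 0 -0.01 0 0 0 0 0.085; 0 -0.04 0 0 0 0 0.085; 0 -0.04 0 0 0 0 0.085; 0 -0.04 0 0 0 0 0.085"}}

```text
time_s: 7.02
tcp_pos: [0.5451, -0.342, 0.1619]
tcp_rot: [-89.9, -0.0, 75.1]
ft_force: [1.1, -0.3, -0.9]
grip_width: 0.0847
```

```bash
python3 - <<'E'
from h import *
o=get_obs();print(o["tcp_pos"],o["grip_width"],o["ft_force"])
for n in ("scene","top"):
    c=viewer.read_camera(n); save(c,n+"2.png")
    for q in("notes_center","cover_center"):
        for r in regions_of(n,q)[:1]:
            cs=max(cv2.findContours(r["region"].astype('uint8'),0,2)[0],key=cv2.contourArea)
            b=cv2.boxPoints(cv2.minAreaRect(cs)); print(n,q,round(r["p"],2),quad(onz(c,b,.04 if q[0]=="n" else .059)))
a=cv2.imread("pics/top2.png")[130:270,230:515]; cv2.imwrite('pics/t3.png',cv2.resize(a,None,fx=2.8,fy=2.8,interpolation=cv2.INTER_CUBIC))
E
python3 mv.py .093 .5 -.2 .2 75 .47 .086 .15 90
```

```text
[ 0.54508259 -0.34203374  0.1619067 ] 0.0847301189242245 [ 1.08817774 -0.34018993 -0.89633792]
scene notes_center 0.72 (array([ 0.5586, -0.3258,  0.04  ]), array([78.8, 83. , 75.9, 81. ]), 169.4)
scene cover_center 0.81 (array([0.5886, 0.0871, 0.059 ]), array([111.3, 169.2, 103.2, 160.4]), -168.2)
top notes_center 0.8 (array([ 0.5373, -0.3215,  0.04  ]), array([48.1, 78.9, 48. , 78.5]), -50.7)
top cover_center 0.68 (array([0.5859, 0.089 , 0.059 ]), array([154.3, 100.6, 152.9, 100.6]), -89.0)
at [ 0.5449 -0.3418  0.1595] [-8.991e+01 -5.000e-02  7.513e+01] F [-0.4 -0.4 -1.3] grip 0.0847 t 7.32
0.0314 -0.0101 0.02 -0.0 0.0 0.0 .093; 0.0314 -0.0101 0.02 -0.0 0.0 0.0 .093; 0.0314 -0.0101 0.02 -0.0 0.0 0.0 .093; 0.0314 -0.0101 0.02 -0.0 0.0 0.0 .093; | 4 rows
0.0336 0.0063 0.0129 -0.0 -1.9 -0.0 .093; 0.034 0.0063 0.0118 -0.0 -1.9 -0.0 .093; 0.0343 0.0063 0.0107 -0.0 -1.9 -0.0 .093; 0.0347 0.0063 0.0095 -0.0 -1.9 -0.0 .093; 0.035 0.0063 0.0084 -0.0 -1.9 -0.0 .093; 0.0352 0.0063 0.0072 -0.0 -1.9 -0.0 .093; 0.0354 0.0063 0.0061 -0.0 -1.9 -0.0 .093; 0.0356 0.0063 0.0049 -0.0 -1.9 -0.0 .093; | 8 rows
```

View pics/t3.png

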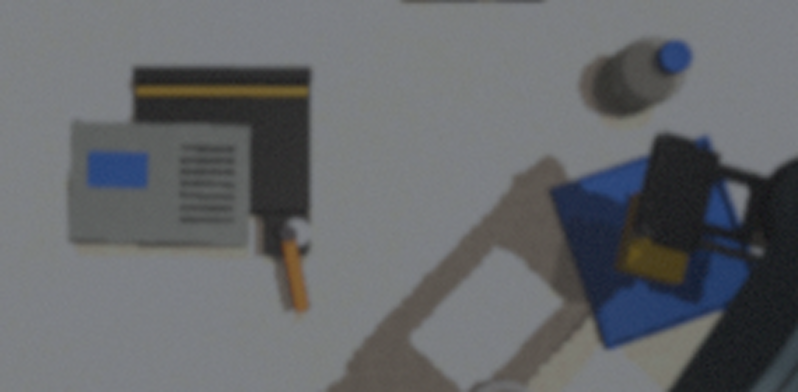

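The notes rest in the tray, with the yellow visible below the gripper at (655,245), and the gripper is clear of them. Next I go in front of the cover, with the jaws along the box's y, to push it back.

```bash
python3 mv.py .08 .5 -.2 .2 75 .48 .086 .15 91
```

```text
at [ 0.5449 -0.3418  0.1595] [-8.991e+01 -5.000e-02  7.513e+01] F [-0.4 -0.4 -1.3] grip 0.0847 t 7.32
0.0314 -0.0101 0.02 -0.0 0.0 0.0 .08; 0.0314 -0.0101 0.02 -0.0 0.0 0.0 .08; 0.0314 -0.0101 0.02 -0.0 0.0 0.0 .08; 0.0314 -0.0101 0.02 -0.0 0.0 0.0 .08; | 4 rows
0.0339 0.0063 0.0117 -0.0 -2.0 0.0 .08; 0.0343 0.0063 0.0105 -0.0 -2.0 0.0 .08; 0.0346 0.0063 0.0093 -0.0 -2.0 0.0 .08; 0.0349 0.0063 0.0081 -0.0 -2.0 0.0 .08; 0.0352 0.0063 0.0068 -0.0 -2.0 0.0 .08; 0.0354 0.0063 0.0056 -0.0 -2.0 0.0 .08; 0.0356 0.0063 0.0044 -0.0 -2.0 0.0 .08; 0.0357 0.0063 0.0031 -0.0 -2.0 0.0 .08; | 8 rows
```

Emit:
{"method": "drive_tool", "body": {"plan": "0.0314 -0.0101 0.02 0 0 0 0.08; 0.0314 -0.0101 0.02 0 0 0 0.08; 0.0314 -0.0101 0.02 0 0 0 0.08; 0.0314 -0.0101 0.02 0 0 0 0.08; 0.0336 0.0063 0.0122 0 -2 0 0.08; 0.034 0.0063 0.011 0 -2 0 0.08; 0.0344 0.0063 0.0099 0 -2 0 0.08; 0.0348 0.0063 0.0087 0 -2 0 0.08; 0.035 0.0063 0.0075 0 -2 0 0.08; 0.0353 0.0063 0.0062 0 -2 0 0.08"}}

```text
time_s: 8.15
tcp_pos: [0.4796, 0.0152, 0.1611]
tcp_rot: [-89.8, -0.0, 87.2]
ft_force: [1.2, -0.5, -1.3]
grip_width: 0.0796
```

Emit:
{"method": "drive_tool", "body": {"plan": "0.0355 0.0063 0.005 0 -2 0 0.08; 0.0356 0.0063 0.0037 0 -2 0 0.08; 0 0 0 0 0 0 0.08; 0 0 0 0 0 0 0.08"}}

```text
time_s: 8.48
tcp_pos: [0.4731, 0.0865, 0.1486]
tcp_rot: [-89.8, -0.0, 91.4]
ft_force: [0.7, -0.6, -0.0]
grip_width: 0.0801
```

```bash
python3 mv.py .08 .49 .087 .0685 91
```

```text
at [0.4731 0.0865 0.1486] [-8.975e+01 -1.000e-02  9.135e+01] F [ 0.7 -0.6 -0. ] grip 0.0801 t 8.48
0.0 0.0267 -0.0058 -0.1 0.1 0.0 .08; 0.0 0.0267 -0.0057 -0.1 0.1 0.0 .08; 0.0001 0.0267 -0.0057 -0.1 0.1 0.0 .08; | 3 rows
```

Emit:
{"method": "drive_tool", "body": {"plan": "0 0.03 0 0 0 0 0.08; 0 0.03 0 0 0 0 0.08; 0 0.02 0 0 0 0 0.08; 0 0 -0.02 0 0 0 0.08; 0 0 -0.015 0 0 0 0.08; 0 0 -0.008 0 0 0 0.08; 0 0 0 0 0 0 0.08"}}

```text
time_s: 9.07
tcp_pos: [0.5197, 0.0841, 0.07]
tcp_rot: [-90.0, 0.0, 91.0]
ft_force: [-0.2, -0.4, -0.1]
grip_width: 0.08
```

Emit:
{"method": "drive_tool", "body": {"plan": "0 0 -0.004 0 0 0 0.08; 0 0 -0.004 0 0 0 0.08; 0 0 -0.004 0 0 0 0.08; 0 0 -0.004 0 0 0 0.08; 0 0 -0.004 0 0 0 0.08; 0 0 -0.003 0 0 0 0.08; 0 0 0 0 0 0 0.08"}}

```text
time_s: 9.65
tcp_pos: [0.5416, 0.0862, 0.0704]
tcp_rot: [-90.1, -0.0, 91.1]
ft_force: [0.2, -0.7, -0.1]
grip_width: 0.0798
```

Emit:
{"method": "drive_tool", "body": {"plan": "0 0 -0.003 0 0 0 0.08; 0 0 -0.003 0 0 0 0.08; 0 0 -0.003 0 0 0 0.08; 0 0 0 0 0 0 0.08"}}

```text
time_s: 9.98
tcp_pos: [0.5505, 0.0864, 0.0704]
tcp_rot: [-90.0, -0.0, 91.1]
ft_force: [-0.2, -0.1, -0.3]
grip_width: 0.0799
```

```bash
python3 - <<'E'
from h import *
c=viewer.read_camera("scene"); save(c,"s3.png")
b=c["color"][150:290,230:400,::-1]; cv2.imwrite('pics/s3c.png',cv2.resize(b,None,fx=4.2,fy=4.2,interpolation=cv2.INTER_CUBIC))
print(get_obs()["ft_force"],get_obs()["tcp_pos"])
E
```

```text
[ 0.25787517  0.73974121 -0.22311772] [0.55047945 0.08636152 0.07037366]
```

View pics/s3c.png

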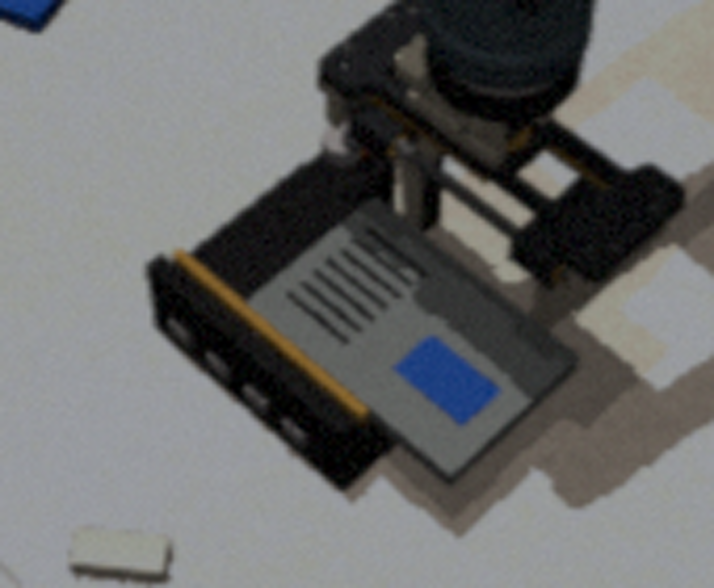

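The cover has moved back square and is now almost at the brass strip. I keep pushing until the strip pushes back.

Emit:
{"method": "drive_tool", "body": {"plan": "0 0 -0.002 0 0 0 0.08; 0 0 -0.002 0 0 0 0.08; 0 0 0 0 0 0 0.08"}}

```text
time_s: 10.28
tcp_pos: [0.5515, 0.0865, 0.0702]
tcp_rot: [-89.7, -0.0, 91.1]
ft_force: [-8.3, 0.7, 6.9]
grip_width: 0.0799
```

Emit:
{"method": "drive_tool", "body": {"plan": "0 0 -0.002 0 0 0 0.08; 0 0 0 0 0 0 0.08"}}

```text
time_s: 10.45
tcp_pos: [0.5523, 0.0865, 0.0701]
tcp_rot: [-89.6, -0.0, 91.1]
ft_force: [-11.3, -0.2, 9.6]
grip_width: 0.0799
```

The strip pushes back with about 11 N, so the cover is home in x. I back off and go to the cover's +y side.

Emit:
{"method": "drive_tool", "body": {"plan": "0 0 0.01 0 0 0 0.07; 0 0 0.03 0 0 0 0.06; 0 -0.03 0 0 0 0 0.06; 0 -0.03 0 0 0 0 0.06; 0 0 0 0 0 0 0.06"}}

```text
time_s: 10.87
tcp_pos: [0.5193, 0.0855, 0.1356]
tcp_rot: [-90.6, 0.0, 91.1]
ft_force: [1.0, 0.6, 1.0]
grip_width: 0.0601
```

```bash
python3 mv.py .06 .607 .215 .12 1
```

```text
at [0.5193 0.0855 0.1356] [-9.058e+01  4.000e-02  9.114e+01] F [1.  0.6 1. ] grip 0.0601 t 10.87
0.0098 0.0013 -0.0069 0.0 6.9 0.0 .06; 0.0106 0.0012 -0.0057 0.0 6.9 0.0 .06; 0.0112 0.0012 -0.0044 0.0 6.9 0.0 .06; 0.0116 0.0012 -0.003 0.0 6.9 0.0 .06; 0.0119 0.0012 -0.0016 0.0 6.9 0.0 .06; 0.012 0.0012 -0.0001 0.0 6.9 0.0 .06; 0.012 0.0012 0.0013 0.0 6.9 0.0 .06; 0.0117 0.0012 0.0028 0.0 6.9 0.0 .06; 0.0113 0.0012 0.0042 0.0 6.9 0.0 .06; 0.0107 0.0012 0.0055 0.0 6.9 0.0 .06; 0.01 0.0012 0.0067 0.0 6.9 0.0 .06; 0.0091 0.0012 0.0079 0.0 6.9 0.0 .06; 0.0081 0.0012 0.0089 0.0 6.9 0.0 .06; | 13 rows
```

Emit:
{"method": "drive_tool", "body": {"plan": "0.0098 0 -0.0069 0 6.9 0 0.06; 0.0106 0 -0.0057 0 6.9 0 0.06; 0.0112 0 -0.0044 0 6.9 0 0.06; 0.0116 0 -0.003 0 6.9 0 0.06; 0.0119 0 -0.0016 0 6.9 0 0.06; 0.012 0 -0.0001 0 6.9 0 0.06; 0.012 0 0.0013 0 6.9 0 0.06; 0.0117 0 0.0028 0 6.9 0 0.06; 0.0113 0 0.0042 0 6.9 0 0.06; 0.0107 0 0.0055 0 6.9 0 0.06"}}

```text
time_s: 11.7
tcp_pos: [0.5842, 0.1859, 0.1304]
tcp_rot: [-90.0, -0.1, 21.8]
ft_force: [-0.1, -0.1, 0.1]
grip_width: 0.0599
```

Emit:
{"method": "drive_tool", "body": {"plan": "0.01 0 0.0067 0 6.9 0 0.06; 0.0091 0 0.0079 0 6.9 0 0.06; 0.0081 0 0.0089 0 6.9 0 0.06; 0 0 0 0 0 0 0.06; 0 0 0 0 0 0 0.06"}}

```text
time_s: 12.12
tcp_pos: [0.6037, 0.2155, 0.1301]
tcp_rot: [-90.0, -0.0, 1.7]
ft_force: [0.3, 0.5, 0.2]
grip_width: 0.0598
```

```bash
python3 mv.py .06 .607 .212 .055 1; python3 - <<'E'
from h import *
c=viewer.read_camera("top"); save(c,"top4.png")
b=c["color"][140:250,230:370,::-1]; cv2.imwrite('pics/t4.png',cv2.resize(b,None,fx=5,fy=5,interpolation=cv2.INTER_CUBIC))
E
```

```text
at [0.6037 0.2155 0.1301] [-9.001e+01 -4.000e-02  1.690e+00] F [0.3 0.5 0.2] grip 0.0598 t 12.12
0.0016 0.0376 -0.0018 0.0 0.3 0.0 .06; 0.0016 0.0376 -0.0018 0.0 0.3 0.0 .06; | 2 rows
```

View pics/t4.png

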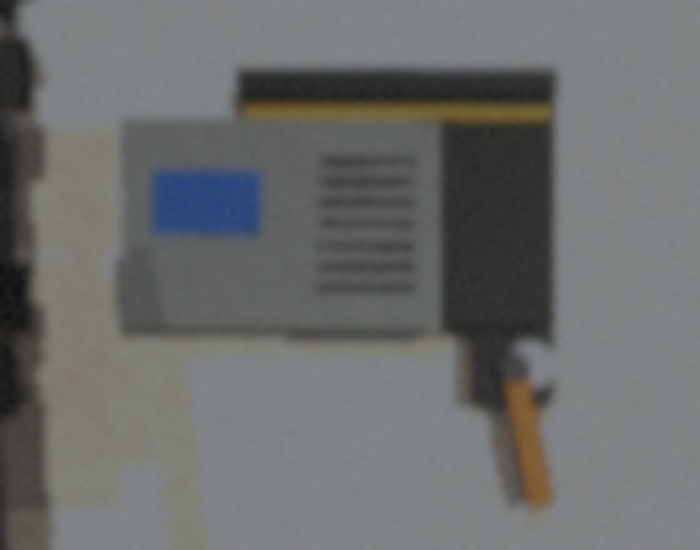

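The cover is against the strip and square, overhanging the left side by about 54 mm. Its front edge (row 332) is clear of the cam disc (row 338). I lower and push -y, with the fingertips below the box top so the box wall is the stop.

Emit:
{"method": "drive_tool", "body": {"plan": "0.0016 0.0376 -0.0018 0 0.5 0 0.06; 0.0016 0.0376 -0.0018 0 0 0 0.06; 0 0 0 0 0 0 0.06; 0 0 -0.01 0 0 0 0.06; 0 0 -0.01 0 0 0 0.06; 0 0 -0.008 0 0 0 0.06; 0 0 -0.008 0 0 0 0.06; 0 0 -0.008 0 0 0 0.06; 0 0 0 0 0 0 0.06"}}

```text
time_s: 12.92
tcp_pos: [0.6081, 0.166, 0.0567]
tcp_rot: [-90.0, -0.1, 0.8]
ft_force: [0.4, -0.2, 0.1]
grip_width: 0.0597
```

Emit:
{"method": "drive_tool", "body": {"plan": "0 0 -0.006 0 0 0 0.06; 0 0 -0.006 0 0 0 0.06; 0 0 -0.006 0 0 0 0.06; 0 0 -0.006 0 0 0 0.06; 0 0 0 0 0 0 0.06"}}

```text
time_s: 13.33
tcp_pos: [0.6077, 0.1425, 0.0551]
tcp_rot: [-90.0, 0.0, 0.9]
ft_force: [-0.1, -0.5, -0.3]
grip_width: 0.0599
```

Emit:
{"method": "drive_tool", "body": {"plan": "0 0 -0.005 0 0 0 0.06; 0 0 -0.005 0 0 0 0.06; 0 0 -0.004 0 0 0 0.06; 0 0 -0.003 0 0 0 0.06; 0 0 -0.002 0 0 0 0.06; 0 0 0 0 0 0 0.06"}}

```text
time_s: 13.83
tcp_pos: [0.6078, 0.124, 0.055]
tcp_rot: [-90.0, 0.0, 0.9]
ft_force: [0.3, -0.2, 0.4]
grip_width: 0.0598
```

Emit:
{"method": "drive_tool", "body": {"plan": "0 0 -0.002 0 0 0 0.06; 0 0 0 0 0 0 0.06"}}

```text
time_s: 14.0
tcp_pos: [0.6077, 0.1224, 0.055]
tcp_rot: [-90.0, 0.0, 0.9]
ft_force: [-0.4, 0.6, 0.6]
grip_width: 0.0602
```

Emit:
{"method": "drive_tool", "body": {"plan": "0 0 -0.002 0 0 0 0.06; 0 0 0 0 0 0 0.06"}}

```text
time_s: 14.17
tcp_pos: [0.6078, 0.1205, 0.055]
tcp_rot: [-90.0, 0.0, 0.9]
ft_force: [-0.1, 1.7, -0.7]
grip_width: 0.0598
```

Emit:
{"method": "drive_tool", "body": {"plan": "0 0 -0.0015 0 0 0 0.06; 0 0 0 0 0 0 0.06"}}

```text
time_s: 14.33
tcp_pos: [0.6078, 0.119, 0.055]
tcp_rot: [-90.0, 0.0, 0.9]
ft_force: [0.4, 1.6, -0.5]
grip_width: 0.0603
```

Emit:
{"method": "drive_tool", "body": {"plan": "0 0 -0.0015 0 0 0 0.06; 0 0 0 0 0 0 0.06"}}

```text
time_s: 14.5
tcp_pos: [0.6078, 0.1186, 0.055]
tcp_rot: [-89.9, 0.0, 0.9]
ft_force: [0.6, 5.0, -0.3]
grip_width: 0.06
```

Emit:
{"method": "drive_tool", "body": {"plan": "0 0 -0.002 0 0 0 0.06; 0 0 0 0 0 0 0.06; 0 0 0 0 0 0 0.06"}}

```text
time_s: 14.75
tcp_pos: [0.6078, 0.1184, 0.055]
tcp_rot: [-89.8, -0.0, 0.9]
ft_force: [0.5, 11.7, -0.2]
grip_width: 0.0603
```

The stop position matches the predicted wall (y 0.1188) and the force climbs without motion. I back off, lift and check.

Emit:
{"method": "drive_tool", "body": {"plan": "0 0 0.01 0 0 0 0.06; 0 0 0.03 0 0 0 0.04; 0 -0.03 0 0 0 0 0.02; 0 -0.035 0 0 0 0 0; 0 0 0.02 0 0 0 0; 0 0 0 0 0 0 0"}}

```text
time_s: 15.25
tcp_pos: [0.6087, 0.1781, 0.1231]
tcp_rot: [-89.9, -0.3, 1.0]
ft_force: [0.7, -0.5, -1.3]
grip_width: 0.0313
```

```bash
python3 - <<'E'
from h import *
c=viewer.read_camera("top"); save(c,"top5.png")
b=c["color"][140:250,230:370,::-1]; cv2.imwrite('pics/t5.png',cv2.resize(b,None,fx=5,fy=5,interpolation=cv2.INTER_CUBIC))
E
```

```text
(no output)
```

View pics/t5.png

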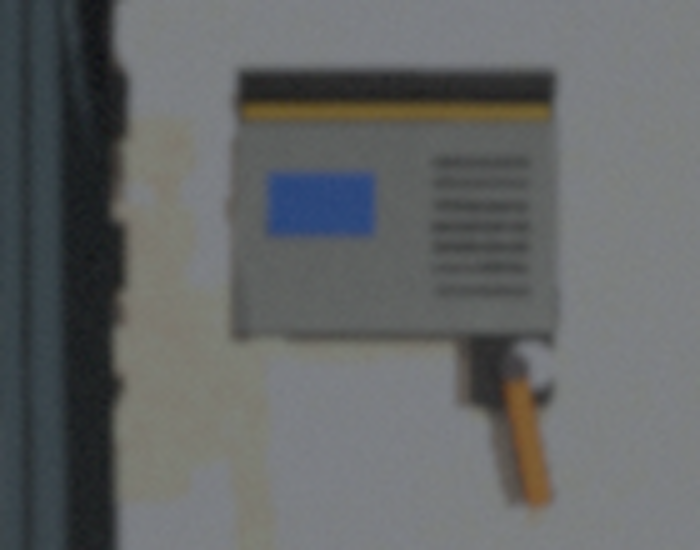

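```bash
cat > lev.py <<'E'
import numpy as np,sys
A=np.array([.542,-.0205])
def L(yaw,r=.045,d=.0135):
    a=np.radians(yaw); return A-r*np.array([np.cos(a),np.sin(a)])+d*np.array([-np.sin(a),np.cos(a)])
if __name__=="__main__": print(L(float(sys.argv[1]),d=float(sys.argv[2])).round(4))
E
P=$(python3 lev.py 11 .03|tr -d '[]'); echo $P; python3 mv.py 0 .5 .14 .14 6 $P .12 11
```

```text
4.921e-01 4.000e-04
at [0.6075 0.1768 0.1213] [-90.02  -0.13   1.03] F [-0.9 -1.  -0.6] grip 0.0272 t 15.3
-0.036 -0.0063 -0.0116 0.0 -1.7 0.0 0; -0.0364 -0.0063 -0.0106 0.0 -1.7 0.0 0; -0.0367 -0.0063 -0.0095 0.0 -1.7 0.0 0; | 3 rows
-0.0056 0.005 -0.0345 0.0 -1.2 0.0 0; -0.0064 0.005 -0.0344 0.0 -1.2 0.0 0; -0.0071 0.005 -0.0342 0.0 -1.2 0.0 0; -0.0079 0.005 -0.0341 0.0 -1.2 0.0 0; | 4 rows
```

The cover sits on the box, against the strip (edge row 120) with its sides in line with the rib (cols 237 and 555). Now the lever: I go beside it on the +y side with closed fingers.

Emit:
{"method": "drive_tool", "body": {"plan": "-0.036 -0.006 -0.0116 0 -1.7 0 0; -0.0364 -0.006 -0.0106 0 -1.7 0 0; -0.0367 -0.006 -0.0095 0 -1.7 0 0; -0.0056 0.005 -0.0345 0 -1.2 0 0; -0.0064 0.005 -0.0344 0 -1.2 0 0; -0.0071 0.005 -0.0342 0 -1.2 0 0; -0.0079 0.005 -0.0341 0 -1.2 0 0; 0 0 0 0 0 0 0; 0 0 0 0 0 0 0"}}

```text
time_s: 16.05
tcp_pos: [0.4903, -0.0026, 0.1171]
tcp_rot: [-90.0, 0.2, 10.6]
ft_force: [-0.6, 0.8, 0.5]
grip_width: 0.0004
```

```bash
python3 mv.py 0 .4921 .0004 .07 11;python3 - <<'E'
from h import *; from lev import L
# arc rows: tool-frame step per 6 deg at r,d, then commanded relative
y0=11; p=L(y0)
for y in (17,17+6):
    q=L(y);a=np.radians(y-6); t=np.array([np.cos(a),np.sin(a)]);z=np.array([-np.sin(a),np.cos(a)])
    print(y,((q-p)@t).round(4),((q-p)@z).round(4)); p=q
E
```

```text
at [ 0.4903 -0.0026  0.1171] [-89.97   0.15  10.58] F [-0.6  0.8  0.5] grip 0.0004 t 16.05
0.0012 0.0235 0.0013 -0.0 -0.2 -0.1 0; 0.0012 0.0235 0.0013 -0.0 -0.2 -0.1 0; | 2 rows
17 -0.0012 -0.0048
23 -0.0012 -0.0048
```

Emit:
{"method": "drive_tool", "body": {"plan": "0.0012 0.0235 0.0015 0 -0.4 0 0; 0.0012 0.0235 0.0015 0 0 0 0; 0 0 0 0 0 0 0; 0 0 -0.008 0 0 0 0; 0 0 -0.006 0 0 0 0; 0 0 0 0 0 0 0"}}

```text
time_s: 16.55
tcp_pos: [0.4974, -0.0119, 0.0724]
tcp_rot: [-90.1, -0.1, 11.2]
ft_force: [0.2, 0.1, 0.0]
grip_width: 0.0006
```

Emit:
{"method": "drive_tool", "body": {"plan": "-0.002 0.002 -0.004 0 0 0 0; -0.0012 0 -0.0048 0 -6 0 0; -0.0012 0 -0.0048 0 -6 0 0; -0.0012 0 -0.0048 0 -6 0 0; 0 0 0 0 0 0 0"}}

```text
time_s: 16.97
tcp_pos: [0.4958, -0.0308, 0.0698]
tcp_rot: [-90.0, -0.0, 29.4]
ft_force: [-0.4, -1.7, 1.0]
grip_width: 0.0006
```

```bash
python3 mv.py 0 $(python3 lev.py 29 .0135|tr -d '[]') .07 29;python3 - <<'E'
from h import *
c=viewer.read_camera("top"); 
r=regions_of("top","lever_tip"); print([(x["p"],x["bbox"]) for x in r[:2]])
b=c["color"][140:250,230:370,::-1]; cv2.imwrite('pics/t6.png',cv2.resize(b,None,fx=4,fy=4,interpolation=cv2.INTER_CUBIC))
E
```

```text
at [ 0.4958 -0.0308  0.0698] [-9.005e+01 -4.000e-02  2.940e+01] F [-0.4 -1.7  1. ] grip 0.0006 t 16.97
0.0004 -0.0002 0.0001 0.0 0.4 0.0 0; | 1 rows
[(0.39, [277.5, 153.1, 341.9, 164.7])]
```

Emit:
{"method": "drive_tool", "body": {"plan": "-0.0012 0 -0.0048 0 -6 0 0; -0.0012 0 -0.0048 0 -6 0 0; -0.0012 0 -0.0048 0 -6 0 0; -0.0012 0 -0.0048 0 -6 0 0; 0 0 0 0 0 0 0"}}

```text
time_s: 17.48
tcp_pos: [0.5031, -0.0481, 0.0691]
tcp_rot: [-89.9, 0.0, 53.3]
ft_force: [-1.3, -0.5, -0.0]
grip_width: 0.0002
```

Emit:
{"method": "drive_tool", "body": {"plan": "-0.0012 0 -0.0048 0 -6 0 0; -0.0012 0 -0.0048 0 -6 0 0; -0.0012 0 -0.0048 0 -6 0 0; -0.0012 0 -0.0048 0 -6 0 0; 0 0 0 0 0 0 0"}}

```text
time_s: 17.9
tcp_pos: [0.5177, -0.0612, 0.0689]
tcp_rot: [-89.9, 0.0, 77.1]
ft_force: [-1.5, -1.8, 0.5]
grip_width: 0.0007
```

```bash
python3 mv.py 0 $(python3 lev.py 91 .0135|tr -d '[]') .07 91
```

```text
at [ 0.5177 -0.0612  0.0689] [-8.992e+01  3.000e-02  7.715e+01] F [-1.5 -1.8  0.5] grip 0.0007 t 17.9
-0.0009 -0.0006 -0.0061 -0.0 -6.9 -0.0 0; -0.0017 -0.0006 -0.006 -0.0 -6.9 -0.0 0; | 2 rows
```

Emit:
{"method": "drive_tool", "body": {"plan": "-0.0009 0 -0.0055 0 -6.9 0 0; -0.0015 0 -0.0055 0 -6.9 0 0; 0 0 0 0 0 0 0; 0 0 -0.0015 0 0 0 0; 0 0 0 0 0 0 0"}}

```text
time_s: 18.32
tcp_pos: [0.5298, -0.065, 0.069]
tcp_rot: [-90.0, 0.0, 90.7]
ft_force: [-3.9, -2.4, -0.8]
grip_width: 0.0006
```

Emit:
{"method": "drive_tool", "body": {"plan": "0 0 -0.0015 0 0 0 0; 0 0 0 0 0 0 0"}}

```text
time_s: 18.48
tcp_pos: [0.53, -0.065, 0.069]
tcp_rot: [-89.8, 0.0, 90.8]
ft_force: [-6.9, -3.0, 2.3]
grip_width: 0.0005
```

Emit:
{"method": "drive_tool", "body": {"plan": "0 0 -0.0015 0 0 0 0; 0 0 0 0 0 0 0"}}

```text
time_s: 18.65
tcp_pos: [0.5302, -0.065, 0.0689]
tcp_rot: [-89.6, 0.0, 90.8]
ft_force: [-10.8, -3.6, 5.8]
grip_width: 0.0006
```

The lever is at its stop: the force rises with no travel. I back off, lift, and move away to look.

Emit:
{"method": "drive_tool", "body": {"plan": "0 0 0.01 0 0 0 0; 0 0 0.03 0 0 0 0; 0 -0.04 0.01 0 0 0 0; 0 -0.04 0.02 0 0 0 0; 0 -0.04 0.03 0 0 0 0; 0 -0.02 0.03 0 0 0 0; 0 0 0.03 0 0 0 0; 0 0 0 0 0 0 0; 0 0 0 0 0 0 0"}}

```text
time_s: 19.4
tcp_pos: [0.3795, -0.0675, 0.2007]
tcp_rot: [-90.2, 0.1, 90.8]
ft_force: [0.4, -0.3, -0.1]
grip_width: 0.0007
```

```bash
python3 - <<'E'
from h import *
o=get_obs(); print(o["time_s"],o["tcp_pos"],o["ft_force"])
c=viewer.read_camera("top"); save(c,"top7.png")
w=viewer.read_camera("wrist"); save(w,"w7.png")
b=cv2.resize(c["color"][140:250,230:370,::-1],None,fx=4,fy=4,interpolation=cv2.INTER_CUBIC)
d=cv2.resize(c["color"][170:270,420:510,::-1],(240,266))
im=np.zeros((440,800,3),'uint8'); im[:,:560]=b; im[:266,560:]=d; cv2.imwrite('pics/t7.png',im)
for q in("notes_center","cover_center","lever_tip","box"):
    for r in regions_of("wrist",q)[:1]: print("w",q,r["p"],r["bbox"])
E
```

```text
19.4 [ 0.3795365 -0.0675384  0.2006667] [ 0.41286543 -0.26319803 -0.0515245 ]
w notes_center 0.83 [73.4, 276.7, 136.4, 343.5]
w cover_center 0.84 [436.4, 337.2, 465.0, 392.1]
```

View pics/t7.png

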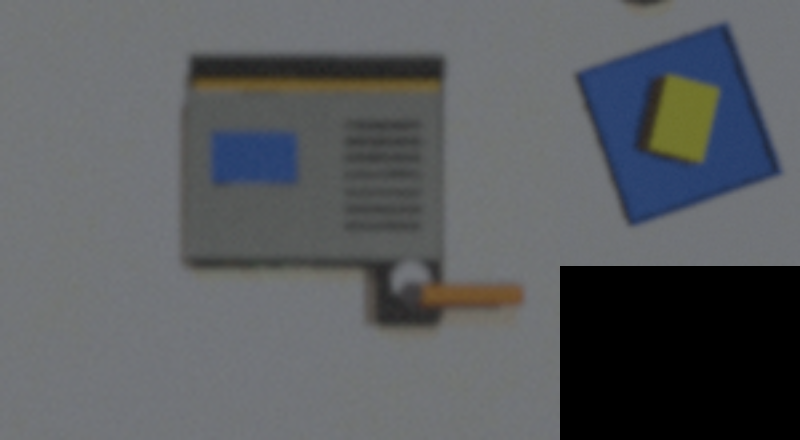

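View pics/w7.png

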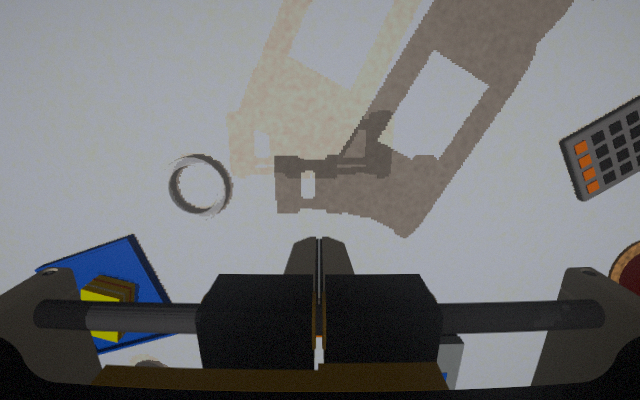

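The lever points to box -y, parallel to the front, and the notes lie flat in the tray. The cover's left edge (col 187) may stick out slightly past the rib (col 192), so I measure it with averaged frames.

```bash
cat > edge.py <<'E'
from h import *
def edges(img,c):
    # rectified top-down resample: 0.25 mm grid at height z in approx box frame; find left/right gradient peaks
    B=np.array([.6215,.0365]); a=np.radians(1.06); X=np.array([np.cos(a),np.sin(a)]); Y=np.array([-np.sin(a),np.cos(a)])
    g=img.astype('float32').mean(2); out={}
    def prof(z,xs,ys):
        P=np.array([[*(B+x*1e-3*X+y*1e-3*Y),z] for x in xs for y in ys]); uv=proj(c,P).astype('float32')
        return cv2.remap(g,uv[:,0].reshape(len(xs),-1),uv[:,1].reshape(len(xs),-1),1)
    def peak(p,s):
        d=np.abs(np.gradient(cv2.GaussianBlur(p.reshape(1,-1),(0,0),4)[0])); i=d.argmax(); w=np.arange(max(0,i-8),min(len(s),i+9)); return round(float((s[w]*d[w]).sum()/d[w].sum()),2)
    for n,z,xr in(("rib",.063,(50,58)),("cov_rear",.059,(15,32)),("cov_front",.059,(-52,-20))):
        xs=np.arange(*xr,1.)
        for sg in(1,-1):
            ys=np.arange(66,84,.25)*sg; out[n+("+y" if sg>0 else "-y")]=peak(prof(z,xs,ys).mean(0),ys)
    for n,z in(("frontedge",.059),):
        for yr in((-30,-10),(20,60)):
            xs=np.arange(-72,-50,.25); out[n+str(yr)]=peak(prof(z,xs,np.arange(*yr,1.)).mean(1),xs)
    return out
if __name__=="__main__":
    f=[viewer.read_camera("top") for _ in range(10)]; c=f[0]
    m=np.mean([x["color"] for x in f],0); cv2.imwrite("pics/avg.png",m[:,:,::-1])
    print("now",edges(m,c)); print("before lever",edges(cv2.imread("pics/top5.png")[:,:,::-1],c)); 
E
python3 edge.py
```

```text
now {'rib+y': 74.27, 'rib-y': -74.25, 'cov_rear+y': 79.95, 'cov_rear-y': -74.53, 'cov_front+y': 79.71, 'cov_front-y': -74.06, 'frontedge(-30, -10)': -63.59, 'frontedge(20, 60)': -63.31}
before lever {'rib+y': 73.81, 'rib-y': -74.25, 'cov_rear+y': 77.48, 'cov_rear-y': -76.2, 'cov_front+y': 77.48, 'cov_front-y': -75.97, 'frontedge(-30, -10)': -66.57, 'frontedge(20, 60)': -65.86}[ WARN:0@12.552] global loadsave.cpp:1063 imwrite_ Unsupported depth image for selected encoder is fallbacked to CV_8U.
```

Averaged frames give a cover centre about 2 mm further +y than before the lever swing, so the cam dragged it sideways. I push it back against the wall stop with both fingers, then recheck the lever.

```bash
python3 mv.py .06 .607 .165 .14 1
```

```text
at [ 0.3797 -0.0678  0.1997] [-90.    -0.    91.02] F [-1.1 -0.2 -0.7] grip 0.0004 t 20.2
0.0176 0.0046 -0.0178 -0.0 6.9 -0.0 .06; 0.0196 0.0046 -0.0156 -0.0 6.9 -0.0 .06; 0.0213 0.0046 -0.0131 -0.0 6.9 -0.0 .06; 0.0228 0.0046 -0.0104 -0.0 6.9 -0.0 .06; 0.0239 0.0046 -0.0076 -0.0 6.9 -0.0 .06; 0.0246 0.0046 -0.0047 -0.0 6.9 -0.0 .06; 0.025 0.0046 -0.0017 -0.0 6.9 -0.0 .06; 0.025 0.0046 0.0014 -0.0 6.9 -0.0 .06; 0.0246 0.0046 0.0044 -0.0 6.9 -0.0 .06; 0.0239 0.0046 0.0073 -0.0 6.9 -0.0 .06; 0.0229 0.0046 0.0101 -0.0 6.9 -0.0 .06; 0.0215 0.0046 0.0128 -0.0 6.9 -0.0 .06; 0.0198 0.0046 0.0153 -0.0 6.9 -0.0 .06; | 13 rows
```

Emit:
{"method": "drive_tool", "body": {"plan": "0.0176 0.0046 -0.0178 0 6.9 0 0.06; 0.0196 0.0046 -0.0156 0 6.9 0 0.06; 0.0213 0.0046 -0.0131 0 6.9 0 0.06; 0.0228 0.0046 -0.0104 0 6.9 0 0.06; 0.0239 0.0046 -0.0076 0 6.9 0 0.06; 0.0246 0.0046 -0.0047 0 6.9 0 0.06; 0.025 0.0046 -0.0017 0 6.9 0 0.06; 0.025 0.0046 0.0014 0 6.9 0 0.06; 0.0246 0.0046 0.0044 0 6.9 0 0.06; 0.0239 0.0046 0.0073 0 6.9 0 0.06"}}

```text
time_s: 21.03
tcp_pos: [0.555, 0.1126, 0.1534]
tcp_rot: [-90.0, 0.0, 21.7]
ft_force: [-1.3, -0.6, 0.4]
grip_width: 0.0592
```

Emit:
{"method": "drive_tool", "body": {"plan": "0.0229 0.0046 0.0101 0 6.9 0 0.06; 0.0215 0.0046 0.0128 0 6.9 0 0.06; 0.0198 0.0046 0.0153 0 6.9 0 0.06; 0 0 0 0 0 0 0.06; 0 0 0 0 0 0 0.06"}}

```text
time_s: 21.45
tcp_pos: [0.6065, 0.1662, 0.139]
tcp_rot: [-90.0, 0.1, 1.5]
ft_force: [-0.3, 0.3, 0.5]
grip_width: 0.06
```

```bash
python3 mv.py .06 .607 .145 .055 1
```

```text
at [0.6065 0.1662 0.139 ] [-9.001e+01  8.000e-02  1.500e+00] F [-0.3  0.3  0.5] grip 0.06 t 21.45
0.0 0.028 -0.0071 0.0 0.2 -0.0 .06; 0.0 0.028 -0.0071 0.0 0.2 -0.0 .06; 0.0 0.028 -0.0071 0.0 0.2 -0.0 .06; | 3 rows
```

Emit:
{"method": "drive_tool", "body": {"plan": "0 0.028 -0.003 0 0.2 0 0.06; 0 0.028 -0.006 0 0.2 0 0.06; 0 0.028 -0.006 0 0.1 0 0.06; 0 0 -0.008 0 0 0 0.06; 0 0 -0.008 0 0 0 0.06; 0 0 -0.008 0 0 0 0.06; 0 0 -0.003 0 0 0 0.06; 0 0 0 0 0 0 0.06"}}

```text
time_s: 22.12
tcp_pos: [0.6086, 0.1223, 0.0582]
tcp_rot: [-90.0, -0.2, 0.8]
ft_force: [0.8, 0.1, 0.6]
grip_width: 0.06
```

Emit:
{"method": "drive_tool", "body": {"plan": "0 0 -0.002 0 0 0 0.06; 0 0 0 0 0 0 0.06"}}

```text
time_s: 22.28
tcp_pos: [0.6078, 0.1214, 0.0571]
tcp_rot: [-90.0, -0.1, 0.8]
ft_force: [0.6, 0.1, -0.2]
grip_width: 0.0601
```

Emit:
{"method": "drive_tool", "body": {"plan": "0 0 -0.001 0 0 0 0.06; 0 0 0 0 0 0 0.06"}}

```text
time_s: 22.45
tcp_pos: [0.6073, 0.1207, 0.0562]
tcp_rot: [-90.0, -0.0, 0.9]
ft_force: [0.3, 0.6, -0.7]
grip_width: 0.0601
```

Emit:
{"method": "drive_tool", "body": {"plan": "0 0 -0.0015 0 0 0 0.06; 0 0 0 0 0 0 0.06"}}

```text
time_s: 22.62
tcp_pos: [0.6072, 0.1201, 0.0561]
tcp_rot: [-89.9, -0.0, 0.8]
ft_force: [0.3, 4.9, 0.9]
grip_width: 0.06
```

Emit:
{"method": "drive_tool", "body": {"plan": "0 0 -0.0015 0 0 0 0.06; 0 0 0 0 0 0 0.06"}}

```text
time_s: 22.78
tcp_pos: [0.6071, 0.1198, 0.0562]
tcp_rot: [-89.8, -0.0, 0.8]
ft_force: [-0.1, 8.8, 2.2]
grip_width: 0.0601
```

Emit:
{"method": "drive_tool", "body": {"plan": "0 0 -0.0015 0 0 0 0.06; 0 0 0 0 0 0 0.06"}}

```text
time_s: 22.95
tcp_pos: [0.607, 0.1188, 0.0561]
tcp_rot: [-89.8, -0.0, 0.8]
ft_force: [-1.4, 10.7, 2.2]
grip_width: 0.0599
```

Emit:
{"method": "drive_tool", "body": {"plan": "0 0 -0.0015 0 0 0 0.06; 0 0 0 0 0 0 0.06"}}

```text
time_s: 23.12
tcp_pos: [0.607, 0.1184, 0.0561]
tcp_rot: [-89.7, -0.0, 0.8]
ft_force: [-0.1, 14.1, 1.6]
grip_width: 0.0598
```

Emit:
{"method": "drive_tool", "body": {"plan": "0 0 -0.0015 0 0 0 0.06; 0 0 0 0 0 0 0.06"}}

```text
time_s: 23.28
tcp_pos: [0.607, 0.1182, 0.0562]
tcp_rot: [-89.6, -0.0, 0.8]
ft_force: [0.1, 18.8, 2.0]
grip_width: 0.0601
```

The push is at the wall stop again. I back off clear of the view and measure.

Emit:
{"method": "drive_tool", "body": {"plan": "0 0 0.01 0 0 0 0.06; 0 0 0.03 0 0 0 0.04; 0 -0.03 0.01 0 0 0 0.02; 0 -0.035 0.01 0 0 0 0; 0 0 0.02 0 0 0 0; 0 0 0 0 0 0 0; 0 0 0 0 0 0 0"}}

```text
time_s: 23.87
tcp_pos: [0.606, 0.1935, 0.121]
tcp_rot: [-90.0, -0.0, 0.9]
ft_force: [-0.4, -0.2, 0.1]
grip_width: 0.0244
```

```bash
python3 edge.py 2>/dev/null; python3 - <<'E'
import cv2
b=cv2.imread("pics/avg.png")[140:250,230:370]; cv2.imwrite('pics/t8.png',cv2.resize(b,None,fx=5,fy=5,interpolation=cv2.INTER_CUBIC))
E
```

```text
now {'rib+y': 74.26, 'rib-y': -74.25, 'cov_rear+y': 77.71, 'cov_rear-y': -76.2, 'cov_front+y': 77.48, 'cov_front-y': -75.73, 'frontedge(-30, -10)': -63.6, 'frontedge(20, 60)': -63.34}
before lever {'rib+y': 73.81, 'rib-y': -74.25, 'cov_rear+y': 77.48, 'cov_rear-y': -76.2, 'cov_front+y': 77.48, 'cov_front-y': -75.97, 'frontedge(-30, -10)': -66.57, 'frontedge(20, 60)': -65.86}
```

View pics/t8.png

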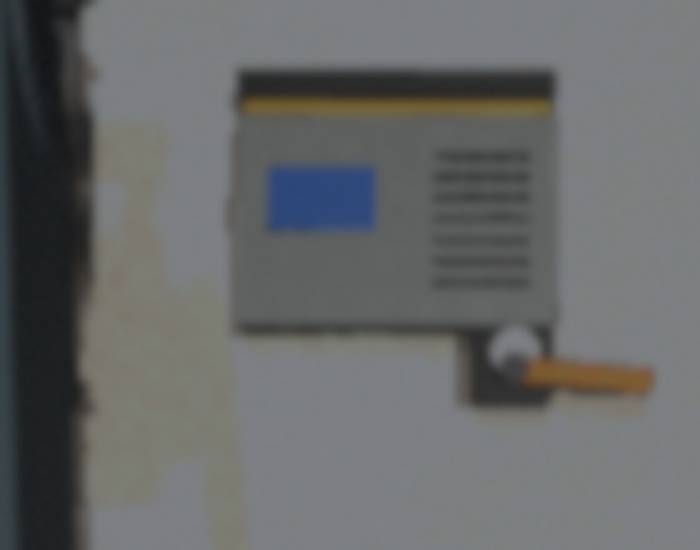

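The cover is now flush and square, but pushing it back rolled the lever open about 5°: cam and cover stick together. So I open the cam enough to free the cover, set its y with the drag allowed for, and close again.

```bash
sed -i 's/A=np.array.*/A=np.array([.543,-.0205])/' lev.py; P=$(python3 -c "
from lev import L; print(*L(86,.056,-.03).round(4))"); echo $P; python3 mv.py 0 $P .125 86
```

```text
0.569 -0.0785
at [0.6062 0.1926 0.1207] [-9.001e+01  3.000e-02  7.900e-01] F [-0.3  0.3 -0. ] grip 0.0003 t 24.37
-0.0031 -0.0003 -0.0208 -0.0 -6.6 -0.0 0; -0.0055 -0.0003 -0.0203 -0.0 -6.6 -0.0 0; -0.0078 -0.0003 -0.0196 -0.0 -6.6 -0.0 0; -0.01 -0.0003 -0.0185 -0.0 -6.6 -0.0 0; -0.012 -0.0003 -0.0173 -0.0 -6.6 -0.0 0; -0.0139 -0.0003 -0.0158 -0.0 -6.6 -0.0 0; -0.0156 -0.0003 -0.0141 -0.0 -6.6 -0.0 0; -0.0171 -0.0003 -0.0122 -0.0 -6.6 -0.0 0; -0.0184 -0.0003 -0.0102 -0.0 -6.6 -0.0 0; -0.0195 -0.0003 -0.008 -0.0 -6.6 -0.0 0; -0.0202 -0.0003 -0.0057 -0.0 -6.6 -0.0 0; -0.0208 -0.0003 -0.0034 -0.0 -6.6 -0.0 0; -0.021 -0.0003 -0.001 -0.0 -6.6 -0.0 0; | 13 rows
```

Emit:
{"method": "drive_tool", "body": {"plan": "-0.0031 0 -0.0208 0 -6.6 0 0; -0.0055 0 -0.0203 0 -6.6 0 0; -0.0078 0 -0.0196 0 -6.6 0 0; -0.01 0 -0.0185 0 -6.6 0 0; -0.012 0 -0.0173 0 -6.6 0 0; -0.0139 0 -0.0158 0 -6.6 0 0; -0.0156 0 -0.0141 0 -6.6 0 0; -0.0171 0 -0.0122 0 -6.6 0 0; -0.0184 0 -0.0102 0 -6.6 0 0; -0.0195 0 -0.008 0 -6.6 0 0"}}

```text
time_s: 25.2
tcp_pos: [0.5783, -0.0167, 0.1211]
tcp_rot: [-90.0, 0.0, 67.1]
ft_force: [-0.2, -0.1, -0.1]
grip_width: 0.0006
```

Emit:
{"method": "drive_tool", "body": {"plan": "-0.0202 0 -0.0057 0 -6.6 0 0; -0.0208 0 -0.0034 0 -6.6 0 0; -0.021 0 -0.001 0 -6.6 0 0; 0 0 0 0 0 0 0; 0 0 0 0 0 0 0"}}

```text
time_s: 25.62
tcp_pos: [0.5704, -0.0791, 0.121]
tcp_rot: [-90.0, -0.0, 86.4]
ft_force: [0.2, -0.6, -0.8]
grip_width: 0.0009
```

```bash
python3 mv.py 0 .569 -.0785 .069 86;python3 - <<'E'
from h import *; from lev import L
y0=86; p=L(y0,.056,-.0135)
for y in (80,74):
    q=L(y,.056,-.0135);a=np.radians(y+6); t=np.array([np.cos(a),np.sin(a)]);z=np.array([-np.sin(a),np.cos(a)])
    print(y,((q-p)@t).round(4),((q-p)@z).round(4)); p=q
print(L(36,.056,-.0135))
E
```

```text
at [ 0.5704 -0.0791  0.121 ] [-9.001e+01 -1.000e-02  8.635e+01] F [ 0.2 -0.6 -0.8] grip 0.0009 t 25.62
0.0002 0.026 0.0007 0.0 0.2 0.0 0; 0.0003 0.026 0.0007 0.0 0.2 0.0 0; | 2 rows
80 -0.0011 0.0059
74 -0.0011 0.0059
[ 0.50563015 -0.0643377 ]
```

Emit:
{"method": "drive_tool", "body": {"plan": "0 0.026 0 0 0 0 0; 0 0.026 0 0 0.3 0 0; 0 0 0 0 0 0 0; 0 0 0.009 0 0 0 0; 0 0 0.008 0 0 0 0; -0.0011 0 0.0059 0 6 0 0; -0.0011 0 0.0059 0 6 0 0; -0.0011 0 0.0059 0 6 0 0; -0.0011 0 0.0059 0 6 0 0; 0 0 0 0 0 0 0"}}

```text
time_s: 26.45
tcp_pos: [0.5299, -0.0761, 0.071]
tcp_rot: [-90.2, -0.0, 62.1]
ft_force: [1.0, -0.4, 0.7]
grip_width: 0.0005
```

Emit:
{"method": "drive_tool", "body": {"plan": "-0.0011 0 0.0059 0 6 0 0; -0.0011 0 0.0059 0 6 0 0; -0.0011 0 0.0059 0 6 0 0; -0.0011 0 0.0059 0 6 0 0; -0.0011 0 0.0059 0 6 0 0; -0.0011 0 0.0059 0 6 0 0; 0 0 0 0 0 0 0"}}

```text
time_s: 27.03
tcp_pos: [0.4999, -0.0571, 0.0705]
tcp_rot: [-90.1, -0.1, 26.3]
ft_force: [0.9, -0.1, -0.4]
grip_width: 0.0007
```

Emit:
{"method": "drive_tool", "body": {"plan": "0 0 -0.012 0 0 0 0; 0 -0.035 0 0 0 0 0; 0 -0.035 0 0 0 0 0; 0 0 0 0 0 0 0"}}

```text
time_s: 27.37
tcp_pos: [0.5091, -0.0703, 0.1452]
tcp_rot: [-90.4, -0.4, 26.6]
ft_force: [0.7, 0.5, -0.7]
grip_width: 0.0003
```

```bash
python3 mv.py .06 .607 .2 .125 1
```

```text
at [ 0.5091 -0.0703  0.1452] [-90.44  -0.41  26.59] F [ 0.7  0.5 -0.7] grip 0.0003 t 27.37
0.026 0.0025 0.0248 0.0 3.2 0.1 .06; 0.0246 0.0025 0.0262 0.0 3.2 0.1 .06; 0.0231 0.0025 0.0275 0.0 3.2 0.1 .06; 0.0216 0.0025 0.0287 0.0 3.2 0.1 .06; 0.0199 0.0025 0.0299 0.0 3.2 0.1 .06; 0.0182 0.0025 0.031 0.0 3.2 0.1 .06; 0.0165 0.0025 0.0319 0.0 3.2 0.1 .06; 0.0147 0.0025 0.0328 0.0 3.2 0.1 .06; | 8 rows
```

Emit:
{"method": "drive_tool", "body": {"plan": "0.026 0.002 0.0248 0 3.2 0 0.06; 0.0246 0.002 0.0262 0 3.2 0 0.06; 0.0231 0.002 0.0275 0 3.2 0 0.06; 0.0216 0.002 0.0287 0 3.2 0 0.06; 0.0199 0.002 0.0299 0 3.2 0 0.06; 0.0182 0.002 0.031 0 3.2 0 0.06; 0.0165 0.002 0.0319 0 3.2 0 0.06; 0.0147 0.002 0.0328 0 3.2 0 0.06; 0 0 0 0 0 0 0.06; 0 0 0 0 0 0 0.06"}}

```text
time_s: 28.2
tcp_pos: [0.6043, 0.203, 0.1222]
tcp_rot: [-90.0, 0.0, 1.1]
ft_force: [0.1, -0.1, 0.6]
grip_width: 0.059
```

```bash
python3 edge.py 2>/dev/null|head -1; python3 mv.py .06 .607 .145 .068 1
```

```text
now {'rib+y': 74.25, 'rib-y': -74.24, 'cov_rear+y': 75.48, 'cov_rear-y': -77.04, 'cov_front+y': 74.25, 'cov_front-y': -81.71, 'frontedge(-30, -10)': -70.18, 'frontedge(20, 60)': -70.05}
at [0.604  0.201  0.1232] [-9.0e+01 -2.0e-02  6.9e-01] F [ 0.  -0.4  0.5] grip 0.0598 t 28.7
0.0012 0.0276 -0.028 -0.0 -0.2 0.0 .06; 0.0011 0.0276 -0.028 -0.0 -0.2 0.0 .06; | 2 rows
```

```bash
cat > lab.py <<'E'
from h import *
def lab(im,c):
    im=im.astype(int); s=(im[:,:,2]-im[:,:,0]); w=np.clip(s-15,0,40).astype(float)
    v,u=np.mgrid[:400,:640]; w[(u<255)|(u>345)|(v<150)|(v>215)]=0
    ww=w>12; p=cv2.minAreaRect(np.c_[u[ww],v[ww]].astype('float32'))
    m=np.array([(u*w).sum(),(v*w).sum()])/w.sum(); P=onz(c,m,.059)[0,:2]-[.6215,.0365]; a=np.radians(1.06)
    cov=np.cov(np.c_[u[ww],v[ww]].T); th=np.degrees(.5*np.arctan2(2*cov[0,1],cov[0,0]-cov[1,1]))
    return (np.array([[np.cos(a),np.sin(a)],[-np.sin(a),np.cos(a)]])@P*1e3).round(2),round(th,2),ww.sum()
if __name__=="__main__":
    c=viewer.read_camera("top")
    ref=lab(cv2.imread("pics/top5.png")[:,:,::-1],c)
    for n in("top5","top7"): print(n,*lab(cv2.imread(f"pics/{n}.png")[:,:,::-1],c))
    m=np.mean([viewer.read_camera("top")["color"] for _ in range(5)],0); cv2.imwrite("pics/avg.png",m[:,:,::-1].astype('uint8')); print("now",*lab(m,c))
E
python3 lab.py; python3 -c "
import cv2
b=cv2.imread('pics/avg.png')[140:250,230:370]
print(b[:,:,:].mean(2)[:,[60,75,100]].astype(int).T.tolist())"
```

```text
top5 [-1.71 35.07] 0.03 286
top7 [ 1.85 36.79] -0.27 278
now [-13.12  29.69] -6.08 290
[[128, 128, 128, 127, 127, 127, 127, 127, 128, 128, 127, 126, 120, 101, 69, 47, 42, 40, 38, 37, 52, 74, 82, 73, 56, 43, 40, 42, 57, 78, 91, 95, 96, 95, 96, 95, 94, 94, 92, 87, 81, 78, 79, 80, 80, 79, 81, 80, 81, 80, 80, 79, 79, 85, 93, 96, 97, 97, 96, 97, 97, 97, 97, 97, 97, 98, 97, 97, 97, 97, 96, 90, 89, 101, 115, 121, 124, 126, 128, 128, 128, 128, 129, 128, 128, 128, 128, 128, 128, 129, 128, 128, 128, 128, 128, 129, 129, 128, 128, 129, 128, 128, 127, 127, 127, 128, 128, 127, 128, 128], [127, 128, 128, 128, 128, 128, 127, 128, 128, 128, 128, 127, 120, 100, 70, 48, 42, 41, 39, 39, 54, 75, 82, 73, 55, 44, 51, 70, 85, 93, 96, 94, 94, 95, 96, 94, 95, 93, 90, 85, 83, 83, 82, 81, 82, 81, 81, 81, 82, 82, 85, 91, 96, 97, 97, 97, 97, 96, 96, 97, 97, 97, 98, 97, 97, 98, 99, 99, 99, 96, 91, 96, 111, 119, 122, 124, 126, 128, 127, 128, 128, 129, 129, 129, 128, 128, 127, 128, 128, 128, 128, 128, 128, 128, 128, 128, 128, 127, 127, 128, 128, 128, 128, 128, 128, 128, 129, 129, 127, 128], [128, 128, 128, 128, 127, 128, 128, 127, 128, 128, 127, 127, 121, 104, 77, 54, 46, 44, 40, 40, 53, 74, 85, 80, 75, 81, 91, 95, 96, 96, 96, 92, 82, 75, 81, 88, 81, 75, 80, 90, 88, 79, 80, 88, 90, 78, 72, 82, 88, 81, 73, 82, 89, 85, 77, 82, 91, 90, 81, 79, 89, 97, 101, 101, 100, 101, 97, 80, 60, 50, 53, 54, 57, 56, 55, 49, 46, 46, 48, 45, 46, 53, 64, 72, 82, 92, 100, 109, 116, 123, 125, 127, 127, 127, 127, 126, 127, 127, 127, 127, 127, 127, 128, 128, 127, 128, 127, 127, 126, 126]]
```

The blue label, a sharp mark on the cover, shows that opening the cam let the strip turn the cover 6° and push it 11 mm forward. I redo the homing. The front push comes first. Then the y push goes 1.8 mm past flush to offset the cam's measured 1.7 mm drag, and then I close.

```bash
python3 mv.py .08 .49 .067 .125 91
```

```text
at [0.6039 0.2017 0.123 ] [-90.    -0.     0.73] F [-1.   0.5  0.9] grip 0.0601 t 29.0
-0.0089 -0.0002 -0.0103 0.0 -6.9 0.0 .08; -0.0101 -0.0002 -0.0091 0.0 -6.9 0.0 .08; -0.0111 -0.0002 -0.0078 0.0 -6.9 0.0 .08; -0.012 -0.0002 -0.0064 0.0 -6.9 0.0 .08; -0.0126 -0.0002 -0.0049 0.0 -6.9 0.0 .08; -0.0131 -0.0002 -0.0034 0.0 -6.9 0.0 .08; -0.0135 -0.0002 -0.0017 0.0 -6.9 0.0 .08; -0.0136 -0.0002 -0.0001 0.0 -6.9 0.0 .08; -0.0135 -0.0002 0.0015 0.0 -6.9 0.0 .08; -0.0132 -0.0002 0.0032 0.0 -6.9 0.0 .08; -0.0127 -0.0002 0.0047 0.0 -6.9 0.0 .08; -0.0121 -0.0002 0.0062 0.0 -6.9 0.0 .08; -0.0112 -0.0002 0.0076 0.0 -6.9 0.0 .08; | 13 rows
```

Emit:
{"method": "drive_tool", "body": {"plan": "-0.0089 0 -0.0103 0 -6.9 0 0.08; -0.0101 0 -0.0091 0 -6.9 0 0.08; -0.0111 0 -0.0078 0 -6.9 0 0.08; -0.012 0 -0.0064 0 -6.9 0 0.08; -0.0126 0 -0.0049 0 -6.9 0 0.08; -0.0131 0 -0.0034 0 -6.9 0 0.08; -0.0135 0 -0.0017 0 -6.9 0 0.08; -0.0136 0 0 0 -6.9 0 0.08; -0.0135 0 0.0015 0 -6.9 0 0.08; -0.0132 0 0.0032 0 -6.9 0 0.08"}}

```text
time_s: 29.83
tcp_pos: [0.5153, 0.0981, 0.1231]
tcp_rot: [-90.0, -0.0, 70.1]
ft_force: [-0.5, -0.8, 0.3]
grip_width: 0.0802
```

Emit:
{"method": "drive_tool", "body": {"plan": "-0.0127 0 0.0047 0 -6.9 0 0.08; -0.0121 0 0.0062 0 -6.9 0 0.08; -0.0112 0 0.0076 0 -6.9 0 0.08; 0 0.025 0 0 0 0 0.08; 0 0.027 0 0 0 0 0.08; 0 0 0 0 0 0 0.08; 0 0 -0.012 0 0 0 0.08; 0 0 0 0 0 0 0.08"}}

```text
time_s: 30.5
tcp_pos: [0.5032, 0.0676, 0.0717]
tcp_rot: [-90.1, 0.0, 90.4]
ft_force: [0.3, -0.7, 0.6]
grip_width: 0.0802
```

Emit:
{"method": "drive_tool", "body": {"plan": "0 0.002 -0.01 0 -0.6 0 0.08; 0 0 -0.008 0 0 0 0.08; 0 0 -0.005 0 0 0 0.08; 0 0 -0.005 0 0 0 0.08; 0 0 -0.005 0 0 0 0.08; 0 0 -0.005 0 0 0 0.08; 0 0 -0.005 0 0 0 0.08; 0 0 -0.003 0 0 0 0.08; 0 0 0 0 0 0 0.08"}}

```text
time_s: 31.25
tcp_pos: [0.5453, 0.0687, 0.0685]
tcp_rot: [-89.7, -0.0, 91.0]
ft_force: [-6.1, 0.9, 3.7]
grip_width: 0.0802
```

Emit:
{"method": "drive_tool", "body": {"plan": "0 0 -0.003 0 0 0 0.08; 0 0 0 0 0 0 0.08"}}

```text
time_s: 31.42
tcp_pos: [0.5471, 0.0691, 0.0683]
tcp_rot: [-89.6, -0.1, 91.0]
ft_force: [-8.1, 2.3, 5.0]
grip_width: 0.0802
```

Emit:
{"method": "drive_tool", "body": {"plan": "0 0 -0.003 0 0 0 0.08; 0 0 0 0 0 0 0.08"}}

```text
time_s: 31.58
tcp_pos: [0.549, 0.0694, 0.0681]
tcp_rot: [-89.4, -0.1, 91.0]
ft_force: [-10.7, 2.7, 7.1]
grip_width: 0.08
```

Emit:
{"method": "drive_tool", "body": {"plan": "0 0 -0.003 0 0 0 0.08; 0 0 0 0 0 0 0.08"}}

```text
time_s: 31.75
tcp_pos: [0.551, 0.0698, 0.068]
tcp_rot: [-89.3, -0.1, 91.0]
ft_force: [-14.1, 2.9, 8.5]
grip_width: 0.0802
```

```bash
python3 lab.py; python3 - <<'E'
from h import *
b=cv2.imread("pics/avg.png")
s=viewer.read_camera("scene")["color"][150:290,230:400,::-1]
im=np.zeros((560,800,3),'uint8'); im[:440,:]=0
t=cv2.resize(b[145:245,270:370],(400,400),interpolation=cv2.INTER_CUBIC); im[:400,:400]=t
im[:330,400:]=cv2.resize(s,(400,330),interpolation=cv2.INTER_CUBIC); cv2.imwrite("pics/t9.png",np.clip(im*1.6,0,255).astype('uint8')[:400])
E
```

```text
top5 [-1.71 35.07] 0.03 286
top7 [ 1.85 36.79] -0.27 278
now [-13.02  80.2 ] nan 0
  avg = a.mean(axis, **keepdims_kw)
  ret = um.true_divide(
lab.py:7: RuntimeWarning: Degrees of freedom <= 0 for slice
  cov=np.cov(np.c_[u[ww],v[ww]].T); th=np.degrees(.5*np.arctan2(2*cov[0,1],cov[0,0]-cov[1,1]))
  c *= np.true_divide(1, fact)
  c *= np.true_divide(1, fact)
```

View pics/t9.png

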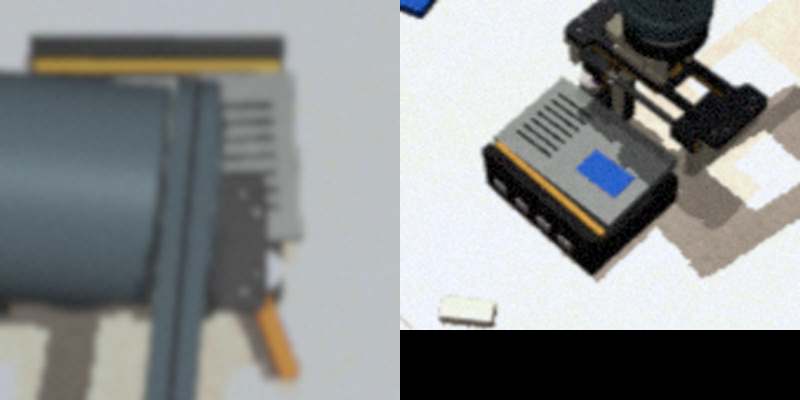

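The cover is near the strip but about 8 mm past flush on the -y side (col 298 against rib col 283) and still slightly turned. The lever is open about 25°. That was my last allowed picture, so I use label and edge measurements from here. Next I push from the -y side.

Emit:
{"method": "drive_tool", "body": {"plan": "0 0 0.01 0 0 0 0.08; 0 0 0.015 0 0 0 0.07; 0 -0.03 0.01 0 0 0 0.05; 0 -0.033 0 0 0 0 0.05; 0 0 0 0 0 0 0.05"}}

```text
time_s: 32.52
tcp_pos: [0.5244, 0.0678, 0.1375]
tcp_rot: [-90.5, 0.1, 91.0]
ft_force: [1.6, -0.1, 0.4]
grip_width: 0.0583
```

```bash
python3 mv.py .05 .612 -.1 .13 1 
```

```text
at [0.5244 0.0678 0.1375] [-9.053e+01  5.000e-02  9.104e+01] F [ 1.6 -0.1  0.4] grip 0.0583 t 32.52
-0.013 0.0007 -0.0065 0.0 6.9 0.0 .05; -0.0121 0.0007 -0.008 0.0 6.9 0.0 .05; -0.0111 0.0007 -0.0094 0.0 6.9 0.0 .05; -0.0099 0.0007 -0.0107 0.0 6.9 0.0 .05; -0.0085 0.0006 -0.0118 0.0 6.9 0.0 .05; -0.007 0.0006 -0.0127 0.0 6.9 0.0 .05; -0.0054 0.0006 -0.0135 0.0 6.9 0.0 .05; -0.0038 0.0006 -0.0141 0.0 6.9 0.0 .05; -0.002 0.0006 -0.0144 0.0 6.9 0.0 .05; -0.0003 0.0006 -0.0146 0.0 6.9 0.0 .05; 0.0015 0.0006 -0.0145 0.0 6.9 0.0 .05; 0.0032 0.0006 -0.0142 0.0 6.9 0.0 .05; 0.0049 0.0006 -0.0137 0.0 6.9 0.0 .05; | 13 rows
```

Emit:
{"method": "drive_tool", "body": {"plan": "-0.013 0 -0.0065 0 6.9 0 0.05; -0.0121 0 -0.008 0 6.9 0 0.05; -0.0111 0 -0.0094 0 6.9 0 0.05; -0.0099 0 -0.0107 0 6.9 0 0.05; -0.0085 0 -0.0118 0 6.9 0 0.05; -0.007 0 -0.0127 0 6.9 0 0.05; -0.0054 0 -0.0135 0 6.9 0 0.05; -0.0038 0 -0.0141 0 6.9 0 0.05; -0.002 0 -0.0144 0 6.9 0 0.05; 0 0 -0.0146 0 6.9 0 0.05"}}

```text
time_s: 33.35
tcp_pos: [0.5897, -0.0616, 0.1317]
tcp_rot: [-90.0, -0.0, 21.7]
ft_force: [0.2, 0.1, -0.6]
grip_width: 0.0502
```

Emit:
{"method": "drive_tool", "body": {"plan": "0.0015 0 -0.0145 0 6.9 0 0.05; 0.0032 0 -0.0142 0 6.9 0 0.05; 0.0049 0 -0.0137 0 6.9 0 0.05; 0 0 0 0 0 0 0.05; 0 0 0 0 0 0 0.05"}}

```text
time_s: 33.77
tcp_pos: [0.6096, -0.0998, 0.1315]
tcp_rot: [-90.0, 0.0, 1.5]
ft_force: [-0.2, 0.1, -0.5]
grip_width: 0.0497
```

```bash
python3 lab.py 2>/dev/null|tail -1;python3 edge.py 2>/dev/null|head -1; python3 mv.py .05 .612 -.075 .068 1
```

```text
now [-4.18 28.58] -2.41 296
now {'rib+y': 74.26, 'rib-y': -74.52, 'cov_rear+y': 74.77, 'cov_rear-y': -80.44, 'cov_front+y': 74.48, 'cov_front-y': -78.21, 'frontedge(-30, -10)': -66.31, 'frontedge(20, 60)': -68.12}
at [ 0.6095 -0.0994  0.132 ] [-90.    -0.     1.33] F [ 0.2 -1.3 -0.3] grip 0.0499 t 34.57
0.0015 0.032 0.0122 -0.0 0.2 0.0 .05; 0.0015 0.032 0.0122 -0.0 0.2 0.0 .05; | 2 rows
```

Emit:
{"method": "drive_tool", "body": {"plan": "0.001 0.031 0.007 0 0.4 0 0.05; 0.001 0.032 0.007 0 0 0 0.05; 0 0 0 0 0 0 0.05; 0 0 0.01 0 0 0 0.05; 0 0 0.008 0 0 0 0.05; 0 0 0.006 0 0 0 0.05; 0 0 0.005 0 0 0 0.05; 0 0 0.004 0 0 0 0.05; 0 0 0 0 0 0 0.05"}}

```text
time_s: 35.32
tcp_pos: [0.6115, -0.0519, 0.0703]
tcp_rot: [-90.0, -0.1, 1.0]
ft_force: [0.1, -0.1, -0.5]
grip_width: 0.0499
```

Emit:
{"method": "drive_tool", "body": {"plan": "0 0 0.002 0 0 0 0.05; 0 0 0.0015 0 0 0 0.05; 0 0 0 0 0 0 0.05"}}

```text
time_s: 35.57
tcp_pos: [0.6112, -0.0493, 0.0695]
tcp_rot: [-90.0, -0.1, 0.9]
ft_force: [0.3, -2.6, 2.0]
grip_width: 0.0501
```

```bash
python3 mv.py .05 .612 -.048 .07 1; python3 lab.py 2>/dev/null|tail -1;python3 edge.py 2>/dev/null|head -1
```

```text
at [ 0.6112 -0.0493  0.0695] [-9.004e+01 -8.000e-02  9.100e-01] F [ 0.3 -2.6  2. ] grip 0.0501 t 35.57
0.0008 -0.0005 0.0013 0.0 -0.1 0.1 .05; | 1 rows
now [-1.29 38.36] 0.73 268
now {'rib+y': 74.25, 'rib-y': -81.2, 'cov_rear+y': 78.0, 'cov_rear-y': -81.18, 'cov_front+y': 79.46, 'cov_front-y': -75.45, 'frontedge(-30, -10)': -67.49, 'frontedge(20, 60)': -65.57}
```

Emit:
{"method": "drive_tool", "body": {"plan": "0 0 -0.015 0 0 0 0.05; 0 -0.03 -0.03 0 0 0 0.03; 0 -0.03 -0.02 0 0 0 0; 0 0 0 0 0 0 0; 0 0 0 0 0 0 0"}}

```text
time_s: 36.78
tcp_pos: [0.6123, -0.1151, 0.1298]
tcp_rot: [-90.0, -0.1, 0.8]
ft_force: [0.2, 0.6, -0.2]
grip_width: 0.0274
```

```bash
python3 lab.py 2>/dev/null|tail -1;python3 edge.py 2>/dev/null|head -1; python3 mv.py 0 .5 .07 .125 25
```

```text
now [-1.74 36.2 ] -0.37 298
now {'rib+y': 74.25, 'rib-y': -74.51, 'cov_rear+y': 78.03, 'cov_rear-y': -73.69, 'cov_front+y': 79.46, 'cov_front-y': -73.21, 'frontedge(-30, -10)': -65.83, 'frontedge(20, 60)': -65.86}
at [ 0.6117 -0.1133  0.1284] [-90.    -0.     0.93] F [ 0.4 -0.1 -0.3] grip 0.0005 t 37.58
-0.0181 0.0006 0.0308 0.0 -4.0 0.0 0; -0.0159 0.0006 0.032 0.0 -4.0 0.0 0; -0.0136 0.0006 0.0331 0.0 -4.0 0.0 0; -0.0113 0.0006 0.0339 0.0 -4.0 0.0 0; -0.0089 0.0006 0.0347 0.0 -4.0 0.0 0; -0.0064 0.0006 0.0352 0.0 -4.0 0.0 0; | 6 rows
```

With a clear view, x and angle are back to the pre-lever values (front -65.85, square). The cover sits +1.1 mm in y. I set the pre-offset from the +y side, 1.8 mm past flush, with the fingertips above the box top.

Emit:
{"method": "drive_tool", "body": {"plan": "0 0 0.04 0 0 0 0.06; 0 0 0.04 0 0 0 0.06; 0 0 0.04 0 0 0 0.06; 0 0 0.04 0 0 0 0.06; 0 0 0.04 0 0 0 0.06; 0 0 0.04 0 0 0 0.06; 0 0 0.025 0 0 0 0.06; 0 0.03 0 0 0 0 0.06; 0 0.03 0 0 0 0 0.06; 0 0 0 0 0 0 0.06"}}

```text
time_s: 38.42
tcp_pos: [0.6034, 0.1522, 0.0631]
tcp_rot: [-90.0, 0.5, 1.0]
ft_force: [-2.1, 0.2, -0.6]
grip_width: 0.0586
```

Emit:
{"method": "drive_tool", "body": {"plan": "0 0 -0.01 0 0 0 0.06; 0 0 -0.007 0 0 0 0.06; 0 0 -0.004 0 0 0 0.06; 0 0 0 0 0 0 0.06"}}

```text
time_s: 38.75
tcp_pos: [0.6093, 0.1287, 0.0704]
tcp_rot: [-90.0, -0.2, 0.8]
ft_force: [-0.3, -0.8, 0.1]
grip_width: 0.0602
```

Emit:
{"method": "drive_tool", "body": {"plan": "0.001 0.001 -0.005 0 0 0 0.06; 0 0 -0.003 0 0 0 0.06; 0 0 -0.002 0 0 0 0.06; 0 0 -0.001 0 0 0 0.06; 0 0 0 0 0 0 0.06"}}

```text
time_s: 39.17
tcp_pos: [0.6091, 0.1196, 0.0676]
tcp_rot: [-90.0, -0.0, 0.9]
ft_force: [-0.2, -1.6, 0.8]
grip_width: 0.06
```

Emit:
{"method": "drive_tool", "body": {"plan": "0 0 -0.0012 0 0 0 0.06; 0 0 0 0 0 0 0.06; 0 0 0 0 0 0 0.06"}}

```text
time_s: 39.42
tcp_pos: [0.609, 0.1189, 0.0676]
tcp_rot: [-90.0, -0.0, 0.9]
ft_force: [-0.6, 2.3, 1.4]
grip_width: 0.0599
```

Emit:
{"method": "drive_tool", "body": {"plan": "0 0 -0.0015 0 0 0 0.06; 0 0 -0.001 0 0 0 0.06; 0 0 0 0 0 0 0.06; 0 0 0 0 0 0 0.06"}}

```text
time_s: 39.75
tcp_pos: [0.6091, 0.116, 0.0675]
tcp_rot: [-90.0, -0.0, 0.9]
ft_force: [-0.2, 2.2, 2.2]
grip_width: 0.06
```

Emit:
{"method": "drive_tool", "body": {"plan": "0 0 0.015 0 0 0 0.04; 0 0 0.03 0 0 0 0.02; 0 -0.03 0.01 0 0 0 0; 0 -0.025 0.01 0 0 0 0; 0 0 0 0 0 0 0"}}

```text
time_s: 40.17
tcp_pos: [0.6105, 0.1839, 0.1274]
tcp_rot: [-90.0, -0.5, 1.0]
ft_force: [0.0, 0.2, 0.3]
grip_width: 0.0313
```

```bash
python3 lab.py 2>/dev/null|tail -1;python3 edge.py 2>/dev/null|head -1; P=$(python3 -c "
from lev import L; print(*L(20,.045,.03).round(4))"); echo $P; python3 mv.py 0 .51 .06 .13 20 $P .125 20; python3 - <<'E'
from h import *
b=cv2.imread("pics/avg.png").astype(int); m=(b[:,:,2]-b[:,:,0]>35); m[:205]=0; m[:,:300]=0;m[:,365:]=0;m[245:]=0
c=viewer.read_camera("top"); v,u=np.nonzero(m); P=onz(c,np.c_[u,v],.062)[:,:2]; d=P-P.mean(0); e=np.linalg.svd(d)[2][0]; print("lever",len(P),P.mean(0),np.degrees(np.arctan2(e[1],e[0])))
E
```

```text
now [-1.72 32.72] -0.39 287
now {'rib+y': 74.26, 'rib-y': -74.24, 'cov_rear+y': 75.8, 'cov_rear-y': -78.46, 'cov_front+y': 75.59, 'cov_front-y': -78.55, 'frontedge(-30, -10)': -66.55, 'frontedge(20, 60)': -65.85}
0.4905 -0.0077
at [0.608  0.1808 0.1224] [-90.     0.     0.92] F [ 0.4  0.3 -0.4] grip 0.0002 t 40.97
-0.025 -0.0019 -0.0298 0.0 -4.8 -0.0 0; -0.0274 -0.0019 -0.0276 0.0 -4.8 -0.0 0; -0.0296 -0.0019 -0.0253 0.0 -4.8 -0.0 0; -0.0316 -0.0019 -0.0227 0.0 -4.8 -0.0 0; | 4 rows
-0.0207 0.0025 -0.0285 -0.0 0.0 0.0 0; -0.0207 0.0025 -0.0285 -0.0 0.0 0.0 0; | 2 rows
lever 128 [ 0.51143859 -0.03205223] -158.0277176799984
```

The cover is square, about 2.3 mm past flush (label 32.7 against 35.07), which suits the expected 1.7–2.3 mm drag. The lever measures at 22° yaw. Closing now.

Emit:
{"method": "drive_tool", "body": {"plan": "-0.025 -0.0015 -0.0298 0 -4.8 0 0; -0.0274 -0.0015 -0.0276 0 -4.8 0 0; -0.0296 -0.0015 -0.0253 0 -4.8 0 0; -0.0316 -0.0015 -0.0227 0 -4.8 0 0; -0.0207 0 -0.0285 0 0 0 0; -0.0207 0 -0.0285 0 0 0 0; 0 0.02 0 0 0 0 0; 0 0.034 0 0 0 0 0; 0 0 0 0 0 0 0; 0 0 0 0 0 0 0"}}

```text
time_s: 41.85
tcp_pos: [0.4893, -0.0076, 0.0736]
tcp_rot: [-89.9, 0.2, 20.1]
ft_force: [0.9, -1.1, 0.5]
grip_width: 0.0003
```

```bash
python3 mv.py 0 $(python3 lev.py 20 .0135|tr -d '[]') .069 20
```

```text
at [ 0.4893 -0.0076  0.0736] [-89.87   0.2   20.1 ] F [ 0.9 -1.1  0.5] grip 0.0003 t 41.85
0.001 0.0046 -0.017 -0.1 0.1 -0.2 0; | 1 rows
```

Emit:
{"method": "drive_tool", "body": {"plan": "0.001 0.004 -0.0085 0 0 0 0; 0 0 -0.0085 0 0 0 0; -0.0012 0 -0.0048 0 -6 0 0; -0.0012 0 -0.0048 0 -6 0 0; -0.0012 0 -0.0048 0 -6 0 0; -0.0012 0 -0.0048 0 -6 0 0; -0.0012 0 -0.0048 0 -6 0 0; -0.0012 0 -0.0048 0 -6 0 0; 0 0 0 0 0 0 0"}}

```text
time_s: 42.6
tcp_pos: [0.5086, -0.0505, 0.0714]
tcp_rot: [-90.0, -0.1, 56.4]
ft_force: [-0.5, 3.2, 1.4]
grip_width: 0.0004
```

Emit:
{"method": "drive_tool", "body": {"plan": "-0.0012 0 -0.0048 0 -6 0 0; -0.0012 0 -0.0048 0 -6 0 0; -0.0012 0 -0.0048 0 -6 0 0; -0.0012 0 -0.0048 0 -6 0 0; -0.0012 0 -0.0048 0 -6 0 0; -0.0012 0 -0.0048 0 -5 0 0; 0 0 0 0 0 0 0"}}

```text
time_s: 43.18
tcp_pos: [0.5302, -0.0661, 0.0707]
tcp_rot: [-89.7, -0.1, 91.3]
ft_force: [-8.8, 2.4, 4.6]
grip_width: 0.0006
```

Emit:
{"method": "drive_tool", "body": {"plan": "0 0 -0.0012 0 0 0 0; 0 0 0 0 0 0 0; 0 0 0.01 0 0 0 0; 0 0 0.03 0 0 0 0; 0 -0.04 0.01 0 0 0 0; 0 -0.04 0.02 0 0 0 0; 0 -0.04 0.03 0 0 0 0; 0 -0.02 0.03 0 0 0 0; 0 0 0.03 0 0 0 0; 0 0 0 0 0 0 0"}}

```text
time_s: 44.02
tcp_pos: [0.377, -0.0694, 0.2029]
tcp_rot: [-90.1, 0.1, 91.0]
ft_force: [-0.1, -0.3, -0.7]
grip_width: 0.0003
```

```bash
python3 lab.py 2>/dev/null|tail -2;python3 edge.py 2>/dev/null|head -1; python3 - <<'E'
from h import *
c=viewer.read_camera("top")
for n in("top7","avg"):
    b=cv2.imread(f"pics/{n}.png").astype(int); m=(b[:,:,2]-b[:,:,0]>35); m[:205]=0; m[:,:300]=0;m[:,365:]=0;m[245:]=0
    v,u=np.nonzero(m); P=onz(c,np.c_[u,v],.062)[:,:2]; d=P-P.mean(0); e=np.linalg.svd(d)[2][0]; print("lever",n,len(P),P.mean(0),np.degrees(np.arctan2(e[1],e[0])))
print(get_obs()["time_s"])
E
```

```text
top7 [ 1.85 36.79] -0.27 278
now [ 1.27 34.41] -0.54 279
now {'rib+y': 74.05, 'rib-y': -74.25, 'cov_rear+y': 76.31, 'cov_rear-y': -75.98, 'cov_front+y': 77.25, 'cov_front-y': -75.98, 'frontedge(-30, -10)': -63.6, 'frontedge(20, 60)': -63.35}
lever top7 101 [ 0.54398263 -0.05349239] -90.22259792493551
lever avg 101 [ 0.54398263 -0.05349239] -90.22259792493551
44.8667
```

The lever is back at the same closed stop. The cover is tight (front edge -63.5, as at the first closing), square, and within about 0.5 mm of flush. I do a quick check that nothing else moved, then hand in.

```bash
python3 - <<'E'
from h import *
c=viewer.read_camera("top"); a=cv2.imread("pics/top0.png").astype(int); b=c["color"][:,:,::-1].astype(int)
for q,p in(("mug",None),("stapler",None),("calculator",None),("sanitizer",None),("tape",None),("eraser",None),("tray",None),("notes_center",None)):
    r=regions_of("top",q)
    if r:
        m=r[0]["region"]; print(q,round(r[0]["p"],2),np.round(r[0]["bbox"]), "mean diff",np.abs(a-b).mean(2)[m].mean().round(1))
print(env.job_done())
E
```

```text
mug 0.76 [139. 198. 181. 245.] mean diff 3.4
stapler 0.97 [372. 115. 427. 132.] mean diff 3.1
calculator 0.96 [168. 275. 232. 333.] mean diff 2.9
sanitizer 0.8 [441. 141. 476. 170.] mean diff 3.1
tape 0.7 [397. 266. 422. 293.] mean diff 3.5
eraser 0.64 [291. 108. 308. 124.] mean diff 4.9
tray 0.73 [426. 179. 501. 255.] mean diff 4.1
notes_center 0.97 [448. 197. 481. 228.] mean diff 54.1
the job is handed in; nothing more can be done
None
```

The job is done and handed in at about 45 s of the 64 s allowed: the note block is in the tray, the cover is home, and the lever is fully closed.

**How it went:**
1. I lifted the note block into the blue tray, then pushed the cover back to the strip and sideways against the box wall, and closed the lever.
2. That first closing dragged the cover about 2 mm sideways, towards the box's +y.
3. Pushing the cover back rolled the lever open by about 5°. When I opened the lever further to free the cover, the strip turned it by 6°.
4. I homed the cover again, set it about 2 mm past flush to allow for the drag, and closed the lever a second time.

**Last checks, from the camera measurements:**
- **Lever:** it is at the same closed stop as the first time, parallel to the box front. The push force rose with no further travel.
- **Cover in x:** the front edge is 3 mm further back than before closing, so it is tight. Its angle is within about 0.5°.
- **Cover side edges:** they are within about 0.5 mm of flush. The two methods disagree slightly: the blue label says -0.7 mm and the edges say -0.1 to -0.5 mm, both relative to the wall-stop position.
- **Note block:** it lies flat in the tray.
- **Other things on the desk:** mug, stapler, calculator, sanitizer, tape, eraser and tray show no change from the first picture.

After my picture limit ran out I could not view the final state, so the second closing rests on these measurements alone.

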